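# Clear, load and book in the tilting smalti bin

## Task

First clear every piece of marble standing in the way of the tilting bin into the wooden tray; only then pull the bin out by its bar all the way to its stop, put all the amber smalti bricks inside it, and push it fully back home under the shelf. With the bin home, book the batch in by pressing the three tally keys fully down one at a time, smallest, then middle-sized, then largest, after taking the tweezer case that lies on them away into the same tray. Marble and case must end resting inside the tray, and the nipper and the jar must be left where they are.

Things in the scene. Friction and masses are not known exactly. Their poses are not given: they have to be found in the camera images.
- bay: fixed galvanized shelf unit. Origin on the bench plane below the middle of the bin's hinge; x points from the bin's front into the unit (the bin tilts out to -x), y along the hinge, z up. Shelf board 165 to 177 mm above the bench from x = 45 to 245 mm, 350 mm wide; side plates at y = +-171 mm behind x = 50 mm; nothing overhangs the bin in front of x = 45 mm
- bin (a joint): tilt of the tin bin (rad): 0 = fully back home under the shelf, grows as its top tilts out to the bay's -x, stop at 0.85. Hinge along the bay's y at x = 0, 12 mm above the bench, at the foot of the front panel. Stays where it is left; about 3 N at the bar moves it
- bin_bar (a point): middle of the bin's pull bar: round, 12 mm thick, 110 mm long, parallel to the hinge, above the middle of the front panel's top edge on a leg at each end (29 mm free gap under it). 155 mm from the hinge axis, 167 mm above the bench when home
- bin_floor (a point): centre of the bin's inner floor; axes turn with the bin (x front to back, y along the hinge, z out of the mouth). Open-topped bin, 120 mm deep (x), 260 mm wide (y) outside, 3 mm sheet, front panel 120 mm high, other walls 80 mm; this point is 60 mm behind the front panel, 3 mm above the underside. Tilted out, floor and front panel form a V over the hinge
- tray_in (a point): centre of the inner floor of the fixed shallow wooden tray, 278 x 248 mm inside (x by y), floor 6 mm above the bench, walls 6 mm thick rising 22 mm above that floor; z up, x and y along its sides
- block_a: loose green marble cube, 64 mm (about 0.7 kg). Origin at its centre, z up. May be absent
- block_b: loose pale marble offcut standing on end, 60 x 52 x 92 mm (x, y, z; about 0.75 kg). Origin at its centre, z up. May be absent
- block_c: loose pale marble offcut, 56 x 60 x 74 mm (x, y, z; about 0.65 kg). Origin at its centre, z up. May be absent
- smalti_a: loose brick of amber smalti glass, 44 x 78 x 40 mm (x, y, z; about 0.3 kg), lying flat. Origin at its centre, z up. May be absent
- smalti_b: a second brick of amber smalti glass, same size, shape and origin as smalti_a. May be absent
- case: closed black plastic tweezer case, 150 x 45 x 35 mm (x, y, z; 0.12 kg), lying across the tops of the tally keys at the start. Origin at its centre, x along its length, z up
- panel: fixed grey tally panel on the bench, 260 x 100 x 20 mm; origin at the centre of its underside, x along the row of three keys (75 mm apart; their order along the row varies)
- key_s_top (a point): centre of the top face of the smallest round push key (diameter 22 mm) on the tally panel; z up. 42 mm above the bench when up; the key travels 6 mm straight down against a spring (about 5 N at the bottom)
- key_m_top (a point): centre of the top face of the middle-sized round push key (diameter 34 mm) on the tally panel; z up. 42 mm above the bench when up; the key travels 6 mm straight down against a spring (about 5 N at the bottom)
- key_l_top (a point): centre of the top face of the largest round push key (diameter 50 mm) on the tally panel; z up. 42 mm above the bench when up; the key travels 6 mm straight down against a spring (about 5 N at the bottom)
- key_s (a joint): press depth (m) of the smallest key: 0 = up, 0.006 = fully down
- key_m (a joint): press depth (m) of the middle-sized key: 0 = up, 0.006 = fully down
- key_l (a joint): press depth (m) of the largest key: 0 = up, 0.006 = fully down
- nipper: bystander: red-handled steel tile nipper, 170 mm long, 14 mm thick, lying on the shelf board. Origin at its pivot end underside
- jar: bystander: jar, 60 mm diameter, 70 mm high, standing on the shelf board. Origin at the centre of its underside

How it is judged:
On the way, in this order (a step that is already met when the one before it is completed fails the run):
1. all marble pieces are in the tray, the bin not yet pulled out (x of block_a in the frame of tray_in between -0.118 and 0.118 m and y of block_a in the frame of tray_in between -0.105 and 0.105 m and z of block_a in the frame of tray_in between -0.02 and 0.065 m and x of block_b in the frame of tray_in between -0.118 and 0.118 m and y of block_b in the frame of tray_in between -0.105 and 0.105 m and z of block_b in the frame of tray_in between -0.02 and 0.065 m and x of block_c in the frame of tray_in between -0.118 and 0.118 m and y of block_c in the frame of tray_in between -0.105 and 0.105 m and z of block_c in the frame of tray_in between -0.02 and 0.065 m and value of joint bin below 0.3 rad), for 0.2 s.
2. the bin is tilted out to its stop (over 0.78 rad) (value of joint bin above 0.78 rad), for 0.2 s.
3. all smalti bricks are in the tilted-out bin (x of smalti_a in the frame of bin_floor between -0.057 and 0.057 m and y of smalti_a in the frame of bin_floor between -0.12 and 0.12 m and z of smalti_a in the frame of bin_floor between -0.02 and 0.075 m and x of smalti_b in the frame of bin_floor between -0.057 and 0.057 m and y of smalti_b in the frame of bin_floor between -0.12 and 0.12 m and z of smalti_b in the frame of bin_floor between -0.02 and 0.075 m and value of joint bin above 0.6 rad), for 0.2 s.
4. the bin is back home (under 0.06 rad) with the smalti in it (x of smalti_a in the frame of bin_floor between -0.057 and 0.057 m and y of smalti_a in the frame of bin_floor between -0.12 and 0.12 m and z of smalti_a in the frame of bin_floor between -0.02 and 0.075 m and x of smalti_b in the frame of bin_floor between -0.057 and 0.057 m and y of smalti_b in the frame of bin_floor between -0.12 and 0.12 m and z of smalti_b in the frame of bin_floor between -0.02 and 0.075 m and value of joint bin below 0.06 rad), for 0.2 s.
5. the smallest key is pressed (over 4 mm), the other two up (value of joint key_s above 0.004 m and value of joint each of key_m, key_l below 0.002 m), for 0.05 s.
6. the middle-sized key is pressed (over 4 mm), the other two up (value of joint key_m above 0.004 m and value of joint each of key_s, key_l below 0.002 m), for 0.05 s.
7. the largest key is pressed (over 4 mm), the other two up (value of joint key_l above 0.004 m and value of joint each of key_s, key_m below 0.002 m), for 0.05 s.
At the end, for the whole second after the job is handed in: Marble and tweezer case rest in the tray (centres 20 mm or more inside its walls and under 65 mm, the case 45 mm, above its floor), all smalti bricks are in the bin, the bin is home (under 0.06 rad), the keys are up, all at rest (all of step 4 and x of block_a in the frame of tray_in between -0.118 and 0.118 m and y of block_a in the frame of tray_in between -0.105 and 0.105 m and z of block_a in the frame of tray_in between -0.02 and 0.065 m and x of block_b in the frame of tray_in between -0.118 and 0.118 m and y of block_b in the frame of tray_in between -0.105 and 0.105 m and z of block_b in the frame of tray_in between -0.02 and 0.065 m and x of block_c in the frame of tray_in between -0.118 and 0.118 m and y of block_c in the frame of tray_in between -0.105 and 0.105 m and z of block_c in the frame of tray_in between -0.02 and 0.065 m and x of case in the frame of tray_in between -0.115 and 0.115 m and y of case in the frame of tray_in between -0.11 and 0.11 m and z of case in the frame of tray_in between -0.02 and 0.045 m and linear speed of each of block_a, block_b, block_c, smalti_a, smalti_b, case below 0.03 m/s and value of joint each of key_s, key_m, key_l below 0.002 m); the robot touches nothing.
It fails at once if a bystander (nipper or jar) is moved more than 30 mm (distance of any of nipper, jar from where it was at the start of the episode above 0.03 m).
Of block_a, block_b, block_c only 2 to 3 are there at a start; the rules pass over those that are not, and their reading is None.
Of smalti_a, smalti_b only 1 to 2 are there at a start; the rules pass over those that are not, and their reading is None.
At some moment in a run one of block_a, block_b, block_c, smalti_a, smalti_b may be knocked a few centimetres aside while the robot is not near it.
Once in a run the grip may slacken for a moment while it holds something.
It also fails if it takes over 210 s, if anything falls off the work surface, if the arm or the gripper's body presses on something with over 40 N, if the wrist force passes 120 N, or if a joint passes its speed limit or range.

## Robot

A 6-joint arm with a two-finger parallel gripper is mounted at the origin on the work surface. World frame = base frame: x ahead of the robot, y to its left, z up, the work surface at z = 0. Lengths are in m, angles in rad, forces in N, time in s.
With the tool pointing down it reaches from about 0.275 to 1 m from the base axis. Payload 8.4 kg.
Tool frame: the origin (TCP) lies at the very end of the fingers, on their centre line; the grasp point (between the pads) lies 19 mm behind it (grip_point_offset is the distance from the TCP to the grasp point, in m); z points along the fingers, y is the line along which they close (so a half turn about z gives the same grasp; the last joint's range is limited). The gripper opens to 85 mm and grips with 20 to 120 N. Pads are 22 mm wide; open, the fingers measure 114 mm over their backs; the gripper's body (76 mm by 85 mm) begins 54 mm behind the grasp point. The pads swing forward as they close: fully open they stand 13 mm farther back than shut.
Start: joints at [-1.132, 0.353, 1.633, -0, 1.155, -0.002], TCP at [0.267, -0.565, 0.198] pointing down, gripper open.
Joint ranges: [-2.63, 2.63], [-0.92, 2.1], [0.06, 2.66], [-1.3, 4.44], [0, 2.69], [-3.02, 3.02]. Speed limits (rad/s): [2.22, 2.22, 2.79, 3.14, 3.14, 3.14].

## Interface

Orientations are given as [roll, pitch, yaw] about the fixed x, y, z axes, in that order (R = Rz(yaw) Ry(pitch) Rx(roll)).
In Python, from station import * gives the robot as it stands.
- The arm moves only by the tool apply_moves, never from a script. Its argument "steps" is text: rows parted by semicolons, each of 6 numbers parted by spaces: the shift along the tool's x, y, z in m, then the turn, a rotation vector about the tool's x, y, z in degrees. A call has 1 to 8 rows; each row shifts and turns the commanded pose from where the row before left it, along the tool's axes as they then stand; what a row does not reach is not made up. A row lasts 1/12 s, in which the tool goes at most 41.7 mm and 7.16 degrees, less where a joint would pass 70% of its speed; a pose out of reach is approached as far as the arm can. A call is refused whole if a number of a shift passes 0.0417 or a number of a turn 7.16, either way. A call with a gripper value outside its range is refused whole. "hand" is the opening, from 0 (shut) to 1 (fully open), set as the call begins (left out, the last holds). The fingers move at their own pace and stop on an object; "force" is the grip in N (left out, the last holds). Time passes only in rows, so rows that do not move let the fingers close. It gives the time, the measured TCP pose, the force, the opening and the grip force at its end, in the units of the state.
- read_state(): the state, without advancing time (a new reading comes with each control period).
- get_image(name): name is "scene" or "top" or "wrist"; returns a dict with "color" (384x512x3 uint8, red, green, blue), "range_z" (384x512 float32, m along the optical axis (not along the pixel's ray), 0 where there is no reading), "vfov" (degrees; the focal length in pixels is half the picture's height over the tangent of half this angle, whatever the lens; pixels are square), "cx", "cy" (the principal point, pixels), "k1" (the pictures are not rectified: a ray, as slopes to the right and down, at radius r is drawn at 1 + k1 r^2 times it, then the intrinsics apply), "pose" (4x4, takes a point from camera to world coordinates). Camera axes: x right, y down, z forward; pixel columns grow to the right and rows downward; lengths in m; the calibration is good to about 2 mm. A picture is of the moment at which its call begins.
- close_job(): hands the job in; it is judged then, once.
The state is a dict: "time_s": time; "q": joint angles; "dq": joint speeds; "tau": joint torques, N m; "tool_pos": TCP position; "tcp_rot": TCP orientation; "force": force on the tool from outside, world axes, zero at the start; "moment": the same for the moment, N m; "finger_gap": opening from 0.0 (shut) to 1.0 (fully open); "grasp_force": force on a finger pad.
Only numpy, scipy, OpenCV 4.12 (cv2) and the standard library are available. Lean on these libraries where they do the work, as an engineer would, in place of code of your own. Each camera call takes 0.05 s, during which the arm holds its last target. There are 200 camera calls.

## Working session

There is one attempt and no reset: what is moved stays moved. The work goes in short steps, Python scripts to look and compute and a tool call to move; the robot and the scene stay as the last step left them, time stands still between calls to the robot, and variables do not carry over. Pictures are saved under pics/ and viewed, at most 14 in all, crops included, and the job is handed in when it is done.

Besides the shell and the picture viewer there is one more tool, called after "Request:" as name(argument=value, ...) on one line, values as JSON. apply_moves: Moves the arm, as the interface text tells. Its arguments: {"type":"object","properties":{"steps":{"type":"string"},"hand":{"type":"number"},"force":{"type":"number"}},"required":["steps"]}

```bash
ls; mkdir -p pics; cat > h.py <<'E'
import numpy as np, cv2
from station import *
def K(im):
    h,w=im["color"].shape[:2]; f=h/2/np.tan(np.radians(im["vfov"])/2); return f
def world(im):
    "HxWx3 world coordinates of every pixel (nan without range)"
    f=K(im);h,w=im["range_z"].shape
    v,u=np.mgrid[0:h,0:w].astype(float)
    xd=(u-im["cx"])/f; yd=(v-im["cy"])/f; x,y=xd.copy(),yd.copy()
    for _ in range(15):
        s=1+im["k1"]*(x*x+y*y); x,y=xd/s,yd/s
    z=im["range_z"].astype(float); z=np.where(z>0,z,np.nan)
    P=np.stack([x*z,y*z,z],-1); T=np.array(im["pose"])
    return P@T[:3,:3].T+T[:3,3]
def snap(name,f,crop=None,k=1):
    im=get_image(name); c=im["color"]
    if crop: a,b,d,e=crop; c=c[b:e,a:d]
    c=cv2.resize(c,None,fx=k,fy=k,interpolation=cv2.INTER_CUBIC) if k!=1 else c
    cv2.imwrite("pics/"+f,c[...,::-1]); return im
def save(im,f):
    np.savez("pics/"+f,W=world(im),c=im["color"])
E
python3 - <<'E'
from h import *
s=read_state(); print(s)
for n in("scene","top"):
    im=snap(n,n+"0.png",k=1.5); save(im,n+"0.npz"); print(n,im["vfov"],im["k1"],np.round(im["pose"],3).tolist())
E
```

```text
pics
{'time_s': 0.0, 'q': array([-1.13241715e+00,  3.53658343e-01,  1.63414001e+00,  3.43225306e-05,
        1.15521335e+00, -2.41485043e-03]), 'dq': array([ 0.00029665,  0.00081563,  0.00153808,  0.00016519, -0.00224326,
        0.00086104]), 'tau': array([ 4.04086040e-04, -6.05252409e+01, -3.42065227e+01, -9.90897365e-05,
        9.48579371e-03,  3.13968030e-05]), 'tool_pos': array([ 0.26643749, -0.56477533,  0.19725284]), 'tcp_rot': array([-3.14017369e+00, -3.48080185e-05,  4.40780123e-01]), 'force': array([-0.25463027, -0.79708791,  0.20076144]), 'moment': array([-0.03928912, -0.00141865, -0.01322026]), 'grasp_force': 0.0, 'finger_gap': 0.9972650526293177}
scene 52.0379892432282 -0.0007446468438740661 [[0.997, 0.047, -0.064, 0.694], [0.079, -0.672, 0.736, -0.824], [-0.009, -0.739, -0.674, 0.861], [0.0, 0.0, 0.0, 1.0]]
top 43.849546418095045 -0.13881811608644962 [[0.012, -0.985, 0.169, 0.422], [-1.0, -0.014, -0.012, -0.018], [0.014, -0.169, -0.985, 1.271], [0.0, 0.0, 0.0, 1.0]]
```

View pics/scene0.png

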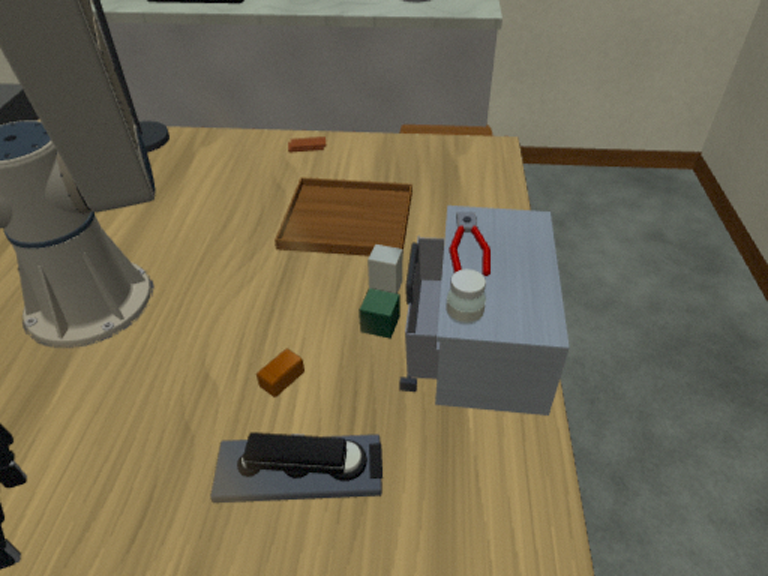

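View pics/top0.png

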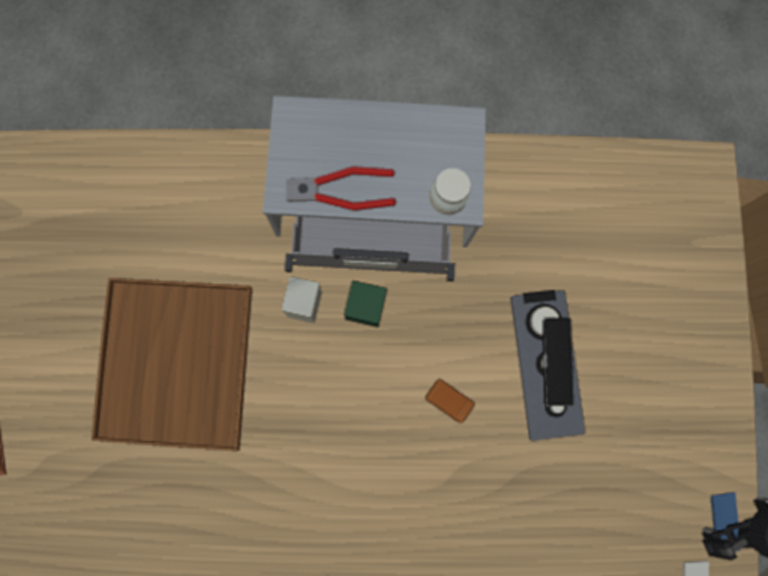

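```bash
python3 - <<'E'
from h import *
t=np.load("pics/top0.npz"); s=np.load("pics/scene0.npz")
def box(d,u0,v0,u1,v1,zlo,zhi,lab):
    W=d["W"][int(v0/1.5):int(v1/1.5),int(u0/1.5):int(u1/1.5)].reshape(-1,3); C=d["c"][int(v0/1.5):int(v1/1.5),int(u0/1.5):int(u1/1.5)].reshape(-1,3)
    m=(W[:,2]>zlo)&(W[:,2]<zhi); P=W[m]
    r=cv2.minAreaRect(P[:,:2].astype(np.float32)*1000)
    print(lab,m.sum(),"rect mm",np.round(r[0],1),np.round(r[1],1),round(r[2],1),"zmed",round(np.median(P[:,2]),4),"zmax",round(P[:,2].max(),4),"col",np.median(C[m],0))
box(t,275,270,328,328,.065,.13,"pale")
box(t,335,272,395,332,.055,.075,"green")
box(t,415,370,485,430,.03,.06,"amber")
box(t,535,310,580,412,.06,.1,"case")
box(t,500,280,595,450,.012,.024,"panel")
box(t,500,280,595,450,.036,.05,"keys")
box(t,85,265,260,460,.018,.04,"traywall")
box(t,280,240,460,285,.1,.2,"bar/front")
box(t,330,240,410,275,.155,.2,"bar")
box(t,262,90,490,225,.17,.19,"shelf")
box(s,280,130,335,158,.005,.08,"far brick")
box(s,265,175,420,260,.018,.04,"traywall s")
box(s,360,240,408,292,.08,.13,"pale s")
W=t["W"];print("tray floor",np.nanmedian(W[200:280,80:150,2]), W[240,112])
for n,(u,v) in dict(jar=(452,182),k_l=(543,322),k_m=(544,362),k_s=(557,410),postL=(290,263),postR=(450,271)).items(): print(n,np.round(W[int(v/1.5),int(u/1.5)],4))
E
```

```text
pale 528 rect mm [615.6  86.4] [53.1 61.1] 76.4 zmed 0.0917 zmax 0.0984 col [160. 164. 158.]
green 618 rect mm [613.2 -23.1] [63.6 64.8] 77.3 zmed 0.0639 zmax 0.0715 col [49. 77. 58.]
amber 507 rect mm [ 446.4 -171.4] [77.4 44.5] 55.3 zmed 0.0394 zmax 0.0466 col [127.  76.  40.]
case 1108 rect mm [ 512.9 -352.8] [149.1  52.2] 0.6 zmed 0.0763 zmax 0.0839 col [31. 32. 32.]
panel 1920 rect mm [ 512.6 -349.4] [263.4 103.6] 6.6 zmed 0.0195 zmax 0.024 col [85. 88. 94.]
keys 220 rect mm [ 516.4 -339.4] [191.8  53.1] 1.8 zmed 0.0418 zmax 0.0498 col [170. 171. 163.]
traywall 1130 rect mm [505.6 316.7] [263.6 291.2] 87.4 zmed 0.0267 zmax 0.0357 col [102.  73.  48.]
bar/front 617 rect mm [686.2 -29.8] [ 44.4 260.5] 0.7 zmed 0.1323 zmax 0.1776 col [66. 66. 65.]
bar 261 rect mm [673.2 -29.8] [121.2  13. ] 87.7 zmed 0.1715 zmax 0.1776 col [58. 60. 62.]
shelf 10254 rect mm [828.  -37.6] [351.8 203.4] 87.4 zmed 0.1776 zmax 0.19 col [130. 135. 141.]
far brick 181 rect mm [346.2 647.3] [105.6  58.7] 12.0 zmed 0.0139 zmax 0.0192 col [121.  67.  35.]
traywall s 569 rect mm [504.1 314. ] [267.  291.2] 87.5 zmed 0.0247 zmax 0.0314 col [93. 65. 31.]
pale s 270 rect mm [614.9  82.4] [55.4 59.4] 77.0 zmed 0.0903 zmax 0.0954 col [151.  160.5 155.5]
tray floor 0.005882127749168964 [0.51062072 0.32536084 0.00628732]
jar [ 0.7665 -0.1502  0.2494]
k_l [ 0.5818 -0.3297  0.0662]
k_m [ 0.5121 -0.3275  0.0681]
k_s [ 0.4313 -0.3563  0.0419]
postL [0.6865 0.1114 0.025 ]
postR [ 0.6765 -0.1744  0.0274]
```

The scene shows three things by the bin and panel:
- **Marble:** a pale offcut at (385,265) and a green cube at (380,312), both in front of the bin. They are block_b and block_a.
- **Smalti:** one amber brick at (281,372). The far slab at (307,144) is only 14 mm thick, so it isn't smalti.
- **Case:** it lies on the keys at (295,455). The top view puts the large key at the +x end and the small one at the −x end.

I'll start with block_b.

```bash
cat >> h.py <<'E'
from scipy.spatial.transform import Rotation as Rn
def R0(yaw,tilt=0):
    "tool down, yaw deg; tilt deg leans the approach toward +x world"
    return Rn.from_euler("y",-tilt,degrees=True)*Rn.from_euler("xyz",[180,0,yaw],degrees=True)
def need(p,yaw=None,tilt=0,frm=None,fyaw=None):
    s=read_state(); R=Rn.from_euler("xyz",s["tcp_rot"]) if fyaw is None else R0(fyaw)
    c=np.array(s["tool_pos"] if frm is None else frm)
    if yaw is not None:
        G=R0(yaw,tilt); print("turn deg (tool)",np.round((R.inv()*G).as_rotvec(degrees=True),1))
        print("shift after turn mm",np.round(G.inv().apply(np.array(p)-c)*1000,1))
    else: print("shift mm",np.round(R.inv().apply(np.array(p)-c)*1000,1))
E
python3 -c "
from h import *
need([.616,.086,.2],-13.6)"
```

```text
turn deg (tool) [-0.1  0.  38.9]
shift after turn mm [ 186.7 -714.8   -2.6]
```

Request:
apply_moves(steps="0 0 -0.005 0 0 6.5;0 0 -0.005 0 0 6.5;0 0 -0.005 0 0 6.5;0 0 -0.005 0 0 6.5;0 0 -0.005 0 0 6.5;0 0 -0.005 0 0 6.5;0.009 -0.035 0 0 0 0;0.009 -0.035 0 0 0 0", hand=1)

```text
time_s: 0.77
tool_pos: [0.3004, -0.5017, 0.2277]
tcp_rot: [3.142, 0.0, -0.243]
force: [0.5, 0.4, -0.2]
finger_gap: 1.001
grasp_force: 0.0
```

Request:
apply_moves(steps="0.009 -0.035 0 0 0 0;0.009 -0.035 0 0 0 0;0.009 -0.035 0 0 0 0;0.009 -0.035 0 0 0 0;0.009 -0.035 0 0 0 0;0.009 -0.035 0 0 0 0;0.009 -0.035 0 0 0 0;0.009 -0.035 0 0 0 0")

```text
time_s: 1.43
tool_pos: [0.4375, -0.2449, 0.2278]
tcp_rot: [-3.142, 0.0, -0.24]
force: [1.4, -1.1, 0.5]
finger_gap: 0.999
grasp_force: 0.0
```

Request:
apply_moves(steps="0.009 -0.035 0 0 0 0;0.009 -0.035 0 0 0 0;0.009 -0.035 0 0 0 0;0.009 -0.035 0 0 0 0;0.009 -0.035 0 0 0 0;0.009 -0.035 0 0 0 0;0.009 -0.035 0 0 0 0;0.009 -0.035 0 0 0 0")

```text
time_s: 2.1
tool_pos: [0.574, 0.0101, 0.2277]
tcp_rot: [3.141, 0.0, -0.24]
force: [1.3, 0.0, -0.1]
finger_gap: 0.999
grasp_force: 0.0
```

```bash
python3 - <<'E'
from h import *
im=snap("wrist","w1.png",k=1.5); save(im,"w1.npz"); s=read_state(); print(s["tool_pos"],s["tcp_rot"],s["force"])
W=world(im).reshape(-1,3)
for n,zl,zh,x0,x1,y0,y1 in(("b",.08,.1,.54,.7,.03,.15),("a",.055,.072,.54,.67,-.08,.03)):
    m=(W[:,2]>zl)&(W[:,2]<zh)&(W[:,0]>x0)&(W[:,0]<x1)&(W[:,1]>y0)&(W[:,1]<y1)
    if m.sum()>20: r=cv2.minAreaRect(W[m,:2].astype(np.float32)*1000); print(n,m.sum(),r,np.median(W[m,2]))
need([.615,.085,.2])
E
```

```text
[0.57705233 0.01505028 0.22783207] [-3.13801957e+00 -1.22246167e-03 -2.38573982e-01] [2.31077835 3.33653061 0.32138453]
b 2829 ((637.9981689453125, 79.93072509765625), (64.32964324951172, 109.73560333251953), 72.52325439453125) 0.09166098334023581
a 3078 ((611.3765869140625, -25.853160858154297), (64.14495849609375, 63.78313064575195), 76.88423919677734) 0.06357074682170716
shift mm [ 20.3 -76.8  28.1]
```

```bash
python3 - <<'E'
from h import *
W=np.load("pics/w1.npz")["W"].reshape(-1,3)
m=(W[:,2]>.087)&(W[:,2]<.097)&(W[:,0]>.54)&(W[:,0]<.663)&(W[:,1]>.03)&(W[:,1]<.15)
print(cv2.minAreaRect(W[m,:2].astype(np.float32)*1000),np.median(W[m],0))
E
```

```text
((614.4829711914062, 83.5108871459961), (52.541072845458984, 59.71735763549805), 78.48621368408203) [0.61564697 0.08208501 0.09168929]
```

View pics/w1.png

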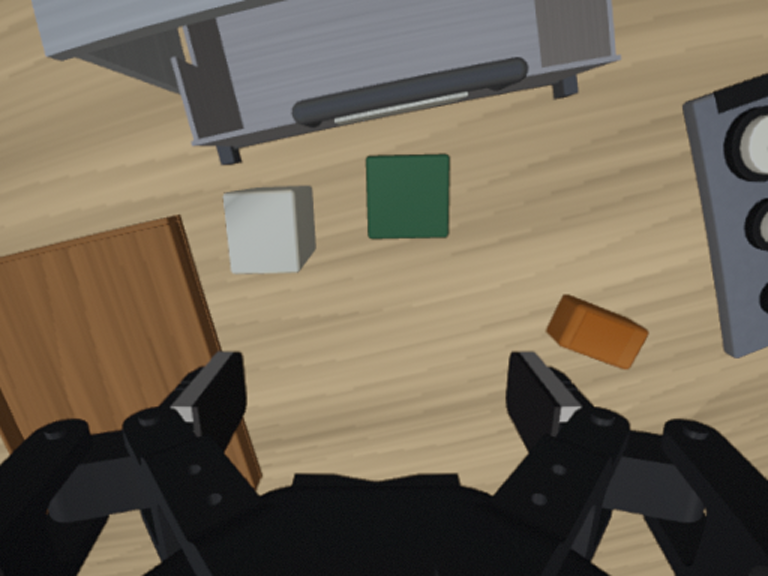

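Request:
apply_moves(steps="0.006 -0.027 0 0 0 0;0.007 -0.028 0 0 0 0;0.006 -0.027 0 0 0 0;0 0 0.03 0 0 0;0 0 0.02 0 0 0;0 0 0 0 0 0")

```text
time_s: 2.65
tool_pos: [0.6087, 0.0835, 0.1734]
tcp_rot: [3.139, 0.007, -0.239]
force: [-1.1, -0.2, -0.4]
finger_gap: 1.003
grasp_force: 0.0
```

```bash
python3 - <<'E'
from h import *
s=read_state(); print(s["tool_pos"],s["tcp_rot"],s["force"])
need([.610,.0845,.042],-13)
E
```

```text
[0.60867736 0.08346457 0.1733965 ] [ 3.13887609  0.00689804 -0.23894637] [-1.09605235 -0.19372684 -0.44408033]
turn deg (tool) [ 0.2  0.4 -0.7]
shift after turn mm [  1.1  -1.3 131.4]
```

Request:
apply_moves(steps="0.001 -0.001 0.028 0 0 0;0 0 0.028 0 0 0;0 0 0.028 0 0 0;0 0 0.026 0 0 0;0 0 0.021 0 0 0;0 0 0 0 0 0")

```text
time_s: 3.15
tool_pos: [0.6102, 0.0834, 0.0437]
tcp_rot: [3.139, 0.006, -0.24]
force: [-1.5, -0.4, -0.3]
finger_gap: 1.002
grasp_force: 0.0
```

Request:
apply_moves(steps="0 0 0 0 0 0;0 0 0 0 0 0;0 0 0 0 0 0;0 0 0 0 0 0;0 0 0 0 0 0", hand=0, force=80)

```text
time_s: 3.57
tool_pos: [0.6147, 0.0845, 0.0498]
tcp_rot: [-3.14, -0.004, -0.24]
force: [-0.3, 1.0, 6.8]
finger_gap: 0.577
grasp_force: 82.0
```

Request:
apply_moves(steps="0 0 -0.01 0 0 0;0 0 -0.02 0 0 0;0 0 -0.03 0 0 0;0 0 -0.03 0 0 0;0 0 0 0 0 0")

```text
time_s: 3.98
tool_pos: [0.6164, 0.0845, 0.144]
tcp_rot: [-3.138, -0.009, -0.24]
force: [2.9, 0.8, -4.4]
finger_gap: 0.577
grasp_force: 84.9
```

```bash
python3 - <<'E'
from h import *
s=read_state(); print(s["tool_pos"],s["tcp_rot"],s["force"])
need([.5765,.367,.132],-2.6)
need([.5765,.367,.132])
E
```

```text
[0.61639626 0.08451243 0.14399192] [-3.13826909 -0.0085229  -0.23993669] [ 2.85813168  0.81219575 -4.3878742 ]
turn deg (tool) [ -0.1  -0.5 -11.1]
shift after turn mm [ -52.7 -280.4   12. ]
shift mm [-106.  -264.9   12. ]
```

Request:
apply_moves(steps="-0.01 -0.02 0 0 0 0;-0.013 -0.035 0 0 0 0;-0.014 -0.035 0 0 0 0;-0.014 -0.035 0 0 0 0;-0.014 -0.035 0 0 0 0;-0.014 -0.035 0 0 0 0;-0.014 -0.035 0 0 0 0;-0.013 -0.035 0 0 0 0")

```text
time_s: 4.65
tool_pos: [0.5715, 0.368, 0.1366]
tcp_rot: [3.141, 0.001, -0.24]
force: [1.1, 0.5, -6.5]
finger_gap: 0.573
grasp_force: 85.0
```

Request:
apply_moves(steps="0 0 0 0 0 0;0 0 0 0 0 0;0 0 0 0 0 0")

```text
time_s: 4.9
tool_pos: [0.572, 0.3661, 0.1363]
tcp_rot: [3.14, 0.001, -0.239]
force: [0.8, -0.9, -5.3]
finger_gap: 0.57
grasp_force: 85.7
```

```bash
python3 - <<'E'
from h import *
im=get_image("wrist");s=read_state(); print(s["tool_pos"],s["tcp_rot"],s["force"],s["finger_gap"],s["grasp_force"])
need([.5765,.367,.055])
W=world(im)
# lowest-height region under/around the block : tray wall right of tool
im=get_image("top");W=world(im).reshape(-1,3)
m=(W[:,2]>.02)&(W[:,2]<.034)&(W[:,0]<.67)&(W[:,1]>.15)&(W[:,0]>.33)
print(cv2.minAreaRect(W[m,:2].astype(np.float32)*1000))
E
```

```text
[0.57234474 0.36548733 0.13646952] [ 3.14009534e+00  8.26495688e-04 -2.40023757e-01] [-0.12677105 -0.18515854 -6.42456664] 0.5726849712784426 85.67373991012573
shift mm [ 3.7 -2.6 81.5]
((505.31500244140625, 315.1650390625), (260.1895446777344, 291.5893249511719), 87.47844696044922)
```

Request:
apply_moves(steps="0.004 -0.002 0.02 0 0 0;0 0 0.025 0 0 0;0 0 0.02 0 0 0;0 0 0.01 0 0 0;0 0 0.004 0 0 0;0 0 0 0 0 0")

```text
time_s: 5.5
tool_pos: [0.5771, 0.3667, 0.0576]
tcp_rot: [3.141, 0.001, -0.241]
force: [-0.6, 0.2, -6.9]
finger_gap: 0.573
grasp_force: 85.7
```

```bash
python3 - <<'E'
from h import *
s=read_state(); print(s["tool_pos"],s["tcp_rot"],s["force"],s["finger_gap"],s["grasp_force"])
E
```

```text
[0.5770966  0.36666065 0.05755436] [ 3.14054008e+00  9.95168563e-04 -2.40938482e-01] [-0.61520026  0.17429336 -6.93644504] 0.5732646217588822 85.7461667060852
```

Still carrying its full weight (about 7 N), so I lower it in small steps until it touches and then release.

Request:
apply_moves(steps="0 0 0.003 0 0 0;0 0 0 0 0 0;0 0 0 0 0 0")

```text
time_s: 5.75
tool_pos: [0.5779, 0.3681, 0.0561]
tcp_rot: [-3.14, -0.001, -0.24]
force: [0.7, -0.4, -7.0]
finger_gap: 0.573
grasp_force: 85.7
```

Request:
apply_moves(steps="0 0 0.002 0 0 0;0 0 0 0 0 0;0 0 0 0 0 0")

```text
time_s: 6.0
tool_pos: [0.5779, 0.3683, 0.0558]
tcp_rot: [-3.14, -0.002, -0.24]
force: [-4.3, -1.1, 8.8]
finger_gap: 0.571
grasp_force: 87.5
```

Request:
apply_moves(steps="0 0 0 0 0 0;0 0 0 0 0 0;0 0 0 0 0 0;0 0 -0.02 0 0 0;0 0 -0.03 0 0 0;0 0 -0.035 0 0 0;0 0 -0.035 0 0 0;0 0 -0.035 0 0 0", hand=1)

```text
time_s: 6.67
tool_pos: [0.5772, 0.3677, 0.2098]
tcp_rot: [-3.141, -0.0, -0.24]
force: [0.7, 0.4, -0.6]
finger_gap: 0.998
grasp_force: 0.0
```

```bash
python3 - <<'E'
from h import *
s=read_state(); print(s["tool_pos"],s["force"],s["finger_gap"])
im=snap("top","t2.png",k=1.5);W=world(im).reshape(-1,3)
def r(n,zl,zh,x0,x1,y0,y1):
    m=(W[:,2]>zl)&(W[:,2]<zh)&(W[:,0]>x0)&(W[:,0]<x1)&(W[:,1]>y0)&(W[:,1]<y1)
    print(n,m.sum(),cv2.minAreaRect(W[m,:2].astype(np.float32)*1000))
r("a",.055,.072,.54,.66,-.1,.04); r("br",.03,.05,.35,.55,-.25,-.1)
need([.602,-.023,.22],-13)
E
```

```text
[0.57724843 0.36768469 0.20978222] [ 0.66059007  0.43042667 -0.58283188] 0.9982046610058162
a 615 ((613.1396484375, -22.977367401123047), (63.73314666748047, 64.78040313720703), 77.1961669921875)
br 507 ((446.6034240722656, -171.9125213623047), (77.65509796142578, 44.64219665527344), 56.343017578125)
turn deg (tool) [-0.4 -0.4 -0.7]
shift after turn mm [109.4 377.8  -1.9]
```

Request:
apply_moves(steps="0.01 0.034 0 0 0 0;0.01 0.034 0 0 0 0;0.01 0.034 0 0 0 0;0.01 0.034 0 0 0 0;0.01 0.034 0 0 0 0;0.01 0.034 0 0 0 0;0.01 0.034 0 0 0 0;0.01 0.034 0 0 0 0")

```text
time_s: 7.38
tool_pos: [0.5904, 0.0828, 0.2082]
tcp_rot: [-3.141, -0.001, -0.24]
force: [0.8, -0.4, -0.2]
finger_gap: 0.996
grasp_force: 0.0
```

Request:
apply_moves(steps="0.01 0.034 0 0 0 0;0.01 0.034 0 0 0 0;0.01 0.034 0 0 0 0;0 0.004 0.02 0 0 0;0 0 0.02 0 0 0;0 0 0.02 0 0 0;0 0 0 0 0 0;0 0 0 0 0 0")

```text
time_s: 8.05
tool_pos: [0.5937, -0.0257, 0.1474]
tcp_rot: [3.141, 0.002, -0.24]
force: [-0.3, 0.4, 0.5]
finger_gap: 1.004
grasp_force: 0.0
```

```bash
python3 - <<'E'
from h import *
s=read_state(); print(s["tool_pos"],s["tcp_rot"],s["force"],s["finger_gap"])
need([.601,-.022,.026],-13)
E
```

```text
[ 0.59373076 -0.02565971  0.14744512] [ 3.14128179e+00  1.68766362e-03 -2.39972015e-01] [-0.28489297  0.40554655  0.51708022] 1.0037377724287666
turn deg (tool) [ 0.   0.1 -0.7]
shift after turn mm [  6.3  -5.2 121.4]
```

Request:
apply_moves(steps="0.006 -0.006 0 0 0 0;0 0 0.03 0 0 0;0 0 0.03 0 0 0;0 0 0.03 0 0 0;0 0 0.02 0 0 0;0 0 0.01 0 0 0;0 0 0 0 0 0")

```text
time_s: 8.63
tool_pos: [0.6014, -0.0207, 0.027]
tcp_rot: [3.141, 0.002, -0.239]
force: [0.5, -0.3, -0.4]
finger_gap: 1.001
grasp_force: 0.0
```

Request:
apply_moves(steps="0 0 0 0 0 0;0 0 0 0 0 0;0 0 0 0 0 0;0 0 0 0 0 0;0 0 0 0 0 0", hand=0, force=90)

```text
time_s: 9.05
tool_pos: [0.6036, -0.0214, 0.0306]
tcp_rot: [-3.141, -0.004, -0.24]
force: [-1.9, -1.1, 19.8]
finger_gap: 0.3
grasp_force: 9.6
```

Request:
apply_moves(steps="0 0 -0.01 0 0 0;0 0 -0.02 0 0 0;0 0 -0.03 0 0 0;0 0 -0.03 0 0 0;-0.005 0 -0.02 0 0 0;0 0 0 0 0 0")

```text
time_s: 9.55
tool_pos: [0.5991, -0.0201, 0.1435]
tcp_rot: [-3.14, -0.007, -0.24]
force: [0.4, -0.3, 0.7]
finger_gap: 0.001
grasp_force: 0.0
```

```bash
python3 - <<'E'
from h import *
s=read_state(); print(s["tool_pos"],s["tcp_rot"],s["force"],s["finger_gap"])
need([.561,.27,.132])
E
```

```text
[ 0.59912482 -0.02006531  0.14353682] [-3.14000502 -0.00731687 -0.24000291] [ 0.3767896  -0.27115774  0.69939161] 0.0012296822418697347
shift mm [-106.1 -272.7   11.2]
```

```bash
python3 - <<'E'
from h import *
im=snap("wrist","w3.png",k=1.5); save(im,"w3.npz"); W=world(im).reshape(-1,3)
def r(n,zl,zh,x0,x1,y0,y1):
    m=(W[:,2]>zl)&(W[:,2]<zh)&(W[:,0]>x0)&(W[:,0]<x1)&(W[:,1]>y0)&(W[:,1]<y1)
    if m.sum()>9: print(n,m.sum(),cv2.minAreaRect(W[m,:2].astype(np.float32)*1000))
r("a",.055,.072,.5,.667,-.15,.1)
im=get_image("top");W=world(im).reshape(-1,3); r("a",.055,.072,.5,.66,-.15,.1)
E
```

```text
a 4980 ((612.1011962890625, -25.717090606689453), (63.659053802490234, 64.13398742675781), 77.79259490966797)
a 191 ((591.3947143554688, -18.95948028564453), (64.10018157958984, 26.472618103027344), 85.84105682373047)
```

View pics/w3.png

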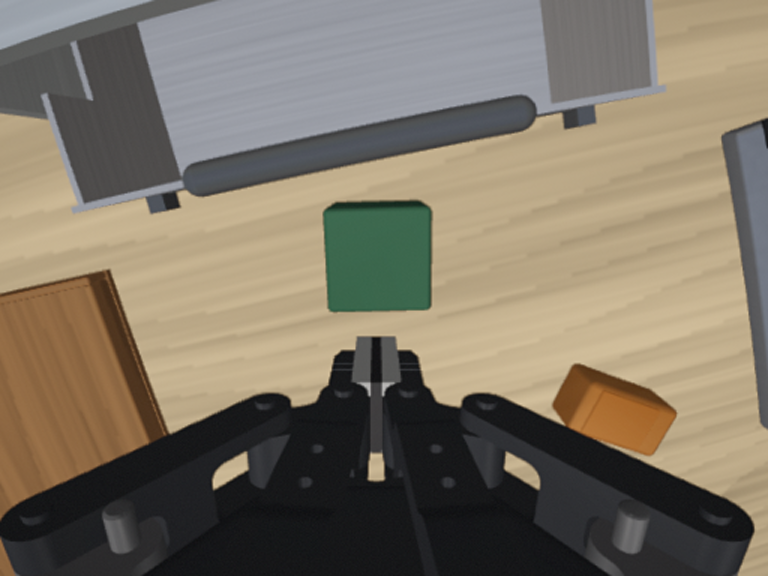

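```bash
python3 - <<'E'
from h import *
W=np.load("pics/w3.npz")["W"]
for u,v in((365,340),(388,340),(365,365),(388,365),(365,385),(378,250),(330,303),(425,303),(330,215),(428,215),(430,290)): print((u,v),np.round(W[int(v/1.5),int(u/1.5)],4))
m=(W[...,2]>.1)&(W[...,0]<.66)&(abs(W[...,1]+.02)<.02)
P=W[m]; print("fingers minz",P[:,2].min(), np.round(P[P[:,2]<P[:,2].min()+.01].mean(0),4), P[:,0].max())
print(np.round(get_image("wrist")["pose"],3)); print(read_state()["tool_pos"])
E
```

```text
(365, 340) [ 0.6111 -0.0208  0.1847]
(388, 340) [ 0.6089 -0.0279  0.1837]
(365, 365) [ 0.6104 -0.0211  0.2031]
(388, 365) [ 0.6088 -0.0274  0.2031]
(365, 385) [ 0.6093 -0.0211  0.2132]
(378, 250) [ 0.6186 -0.0275  0.0632]
(330, 303) [0.5931 0.0088 0.063 ]
(425, 303) [ 0.5798 -0.0471  0.0642]
(330, 215) [ 0.6449 -0.0054  0.0642]
(428, 215) [ 0.6315 -0.0602  0.0633]
(430, 290) [ 0.5872 -0.0516  0.0633]
fingers minz 0.18023951527044998 [ 0.6082 -0.0238  0.1862] 0.6236522317521819
[[-0.238 -0.939 -0.249  0.661]
 [-0.971  0.229  0.062 -0.037]
 [-0.002  0.257 -0.966  0.315]
 [ 0.     0.     0.     1.   ]]
[ 0.59649661 -0.02005774  0.13824487]
```

```bash
python3 - <<'E'
from h import *
im=get_image("wrist"); W=world(im); s=read_state(); print(s["tool_pos"],s["finger_gap"])
for u in (243,246,249,254,257,260):
    for v in range(218,238,2): print((u,v),np.round(W[v,u],3),im["color"][v,u],end=" | ")
    print()
E
```

```text
[ 0.59607774 -0.02006618  0.137462  ] 0.0007514417795007162
(243, 218) [ 0.549 -0.001 -0.001] [195 176 142] | (243, 220) [ 0.547 -0.001  0.   ] [194 175 142] | (243, 222) [ 0.545  0.    -0.   ] [195 175 142] | (243, 224) [ 0.609 -0.021  0.176] [121 112  98] | (243, 226) [ 0.609 -0.021  0.179] [87 86 86] | (243, 228) [ 0.609 -0.021  0.181] [87 87 87] | (243, 230) [ 0.608 -0.021  0.184] [87 87 87] | (243, 232) [ 0.609 -0.021  0.187] [88 87 87] | (243, 234) [ 0.608 -0.021  0.188] [87 87 87] | (243, 236) [ 0.608 -0.021  0.191] [87 87 86] | 
(246, 218) [ 0.548 -0.004 -0.002] [194 175 142] | (246, 220) [ 0.546 -0.004 -0.   ] [194 176 142] | (246, 222) [ 0.544 -0.003  0.   ] [193 175 141] | (246, 224) [ 0.608 -0.022  0.175] [121 111  97] | (246, 226) [ 0.608 -0.022  0.177] [86 85 86] | (246, 228) [ 0.608 -0.022  0.181] [85 84 84] | (246, 230) [ 0.608 -0.022  0.183] [86 86 85] | (246, 232) [ 0.608 -0.022  0.187] [85 84 84] | (246, 234) [ 0.608 -0.022  0.189] [85 84 85] | (246, 236) [ 0.608 -0.022  0.191] [85 84 84] | 
(249, 218) [ 0.548 -0.008 -0.   ] [193 175 141] | (249, 220) [ 0.545 -0.00
[... 1147 characters left out ...]
6 -0.027  0.18 ] [87 86 86] | (257, 230) [ 0.607 -0.027  0.184] [88 87 87] | (257, 232) [ 0.607 -0.027  0.186] [88 87 87] | (257, 234) [ 0.607 -0.027  0.189] [89 87 87] | (257, 236) [ 0.607 -0.027  0.192] [88 87 88] | 
(260, 218) [ 0.545 -0.02  -0.   ] [191 173 139] | (260, 220) [ 0.542 -0.019 -0.   ] [192 173 140] | (260, 222) [ 0.54  -0.019 -0.   ] [196 177 143] | (260, 224) [ 0.606 -0.029  0.175] [123 113  99] | (260, 226) [ 0.606 -0.029  0.178] [87 86 87] | (260, 228) [ 0.607 -0.029  0.181] [88 86 86] | (260, 230) [ 0.606 -0.029  0.183] [89 88 88] | (260, 232) [ 0.607 -0.029  0.186] [88 87 87] | (260, 234) [ 0.606 -0.029  0.188] [88 87 86] | (260, 236) [ 0.607 -0.028  0.191] [88 86 86] |
```

The wrist depth shows the closed fingertips at z = 0.175 while the state reports 0.1375. The real tips are therefore about 37 mm above the reported TCP, which explains why the green cube was missed. I'll allow for this from here on.

Request:
apply_moves(steps="0.005 0.001 0 0 0 0;0 0 0 0 0 0;0 0 0.02 0 0 0;0 0 0.03 0 0 0;0 0 0.035 0 0 0;0 0 0.035 0 0 0;0 0 0.03 0 0 0;0 0 0.008 0 0 0", hand=1)

```text
time_s: 10.42
tool_pos: [0.5975, -0.0221, -0.0253]
tcp_rot: [3.14, 0.008, -0.24]
force: [-1.5, -0.3, -0.6]
finger_gap: 0.998
grasp_force: 0.0
```

Request:
apply_moves(steps="0 0 0 0 0 0;0 0 0 0 0 0")

```text
time_s: 10.58
tool_pos: [0.6016, -0.0222, -0.0198]
tcp_rot: [3.141, 0.0, -0.24]
force: [0.5, -0.9, -0.1]
finger_gap: 0.999
grasp_force: 0.0
```

Request:
apply_moves(steps="0 0 0 0 0 0;0 0 0 0 0 0;0 0 0 0 0 0;0 0 0 0 0 0", hand=0, force=90)

```text
time_s: 10.92
tool_pos: [0.6031, -0.0224, -0.0176]
tcp_rot: [-3.141, -0.004, -0.24]
force: [-1.7, -0.2, 5.9]
finger_gap: 0.738
grasp_force: 99.5
```

Request:
apply_moves(steps="0 0 -0.01 0 0 0;0 0 -0.02 0 0 0;0 0 -0.03 0 0 0;-0.005 0 -0.03 0 0 0;-0.01 0 -0.02 0 0 0;0 0 0 0 0 0")

```text
time_s: 11.42
tool_pos: [0.5876, -0.0184, 0.095]
tcp_rot: [-3.14, -0.005, -0.24]
force: [-0.2, 0.4, -6.8]
finger_gap: 0.743
grasp_force: 101.4
```

```bash
python3 - <<'E'
from h import *
s=read_state(); print(s["tool_pos"],s["tcp_rot"],s["force"],s["finger_gap"])
im=get_image("top");W=world(im).reshape(-1,3)
def r(n,zl,zh,x0,x1,y0,y1):
    m=(W[:,2]>zl)&(W[:,2]<zh)&(W[:,0]>x0)&(W[:,0]<x1)&(W[:,1]>y0)&(W[:,1]<y1)
    if m.sum()>9: print(n,m.sum(),cv2.minAreaRect(W[m,:2].astype(np.float32)*1000),np.median(W[m,2]))
r("b in tray",.04,.12,.4,.7,.25,.45)
need([.561,.265,.09])
E
```

```text
[ 0.58759871 -0.01840075  0.09495185] [-3.14035276 -0.0049079  -0.23989573] [-0.17732268  0.40122908 -6.80880885] 0.7426679804964408
b in tray 638 ((578.3200073242188, 368.3919982910156), (54.03244400024414, 61.64858627319336), 79.94515228271484) 0.09685980903915037
shift mm [ -93.  -269.2    2.6]
```

Request:
apply_moves(steps="-0.006 -0.02 0 0 0 0;-0.012 -0.035 0 0 0 0;-0.012 -0.036 0 0 0 0;-0.013 -0.037 0 0 0 0;-0.013 -0.037 0 0 0 0;-0.013 -0.037 0 0 0 0;-0.012 -0.036 0 0 0 0;-0.011 -0.035 0 0 0 0")

```text
time_s: 12.13
tool_pos: [0.5607, 0.2699, 0.0883]
tcp_rot: [3.14, 0.002, -0.24]
force: [0.9, -0.2, -7.8]
finger_gap: 0.741
grasp_force: 101.4
```

Request:
apply_moves(steps="0 0 0 0 0 0;0 0 0.02 0 0 0;0 0 0.025 0 0 0;0 0 0.025 0 0 0;0 0 0.018 0 0 0;0 0 0.01 0 0 0;0 0 0 0 0 0;0 0 0 0 0 0")

```text
time_s: 12.8
tool_pos: [0.5618, 0.268, -0.0089]
tcp_rot: [3.141, 0.001, -0.24]
force: [0.0, 1.1, -7.6]
finger_gap: 0.74
grasp_force: 101.2
```

```bash
python3 - <<'E'
from h import *
s=read_state(); print(s["tool_pos"],s["tcp_rot"],s["force"],s["finger_gap"],s["grasp_force"])
E
```

```text
[ 0.56179071  0.26797945 -0.00893425] [ 3.14065199e+00  1.14480471e-03 -2.39963543e-01] [ 0.04254334  1.06488637 -7.55518224] 0.739904418977819 101.24175667762756
```

Request:
apply_moves(steps="0 0 0.003 0 0 0;0 0 0.002 0 0 0;0 0 0 0 0 0;0 0 0 0 0 0")

```text
time_s: 13.13
tool_pos: [0.5629, 0.2685, -0.0119]
tcp_rot: [-3.141, -0.001, -0.24]
force: [-1.5, -1.9, 3.3]
finger_gap: 0.735
grasp_force: 102.1
```

Request:
apply_moves(steps="0 0 0 0 0 0;0 0 0 0 0 0;0 0 0 0 0 0;0 0 -0.02 0 0 0;0 0 -0.035 0 0 0;0 0 -0.035 0 0 0;0 0 -0.035 0 0 0;0 0 -0.035 0 0 0", hand=1)

```text
time_s: 13.8
tool_pos: [0.5621, 0.2684, 0.1487]
tcp_rot: [-3.141, -0.0, -0.24]
force: [1.0, -0.5, -0.9]
finger_gap: 0.999
grasp_force: 0.0
```

```bash
python3 - <<'E'
from h import *
s=read_state(); print(s["tool_pos"],s["tcp_rot"],s["force"],s["finger_gap"])
im=snap("top","t3.png",k=1.5);W=world(im);save(im,"t3.npz");W=W.reshape(-1,3)
def r(n,zl,zh,x0,x1,y0,y1):
    m=(W[:,2]>zl)&(W[:,2]<zh)&(W[:,0]>x0)&(W[:,0]<x1)&(W[:,1]>y0)&(W[:,1]<y1)
    if m.sum()>9: print(n,m.sum(),cv2.minAreaRect(W[m,:2].astype(np.float32)*1000),np.median(W[m],0))
r("b",.08,.12,.4,.7,.25,.45);r("a",.055,.08,.4,.7,.2,.32);r("bar",.16,.19,.63,.7,-.12,.06)
r("bar full",.168,.19,.63,.7,-.12,.06); r("br",.03,.05,.35,.55,-.25,-.1)
E
```

```text
[0.56214429 0.26843402 0.14874298] [-3.14126035e+00 -3.04326746e-04 -2.39899452e-01] [ 1.0474936  -0.49498727 -0.89104766] 0.9994827279080618
b 55 ((553.0816650390625, 377.90533447265625), (43.69352722167969, 9.712903022766113), 70.01274108886719) [0.55286266 0.38005645 0.09741813]
a 265 ((572.6563110351562, 265.9646911621094), (62.85956954956055, 64.96279907226562), 75.89603424072266) [0.55568153 0.25860711 0.0693676 ]
bar 257 ((673.2051391601562, -29.70773696899414), (120.8389892578125, 13.028453826904297), 87.55167388916016) [ 0.67185038 -0.02867255  0.17148484]
bar full 228 ((672.5653686523438, -29.678165435791016), (120.84133911132812, 12.207758903503418), 87.30231475830078) [ 0.67213035 -0.02858702  0.17181801]
br 506 ((446.45697021484375, -171.39938354492188), (77.3248519897461, 44.24428939819336), 56.561580657958984) [ 0.44616726 -0.17031385  0.03949648]
```

View pics/t3.png

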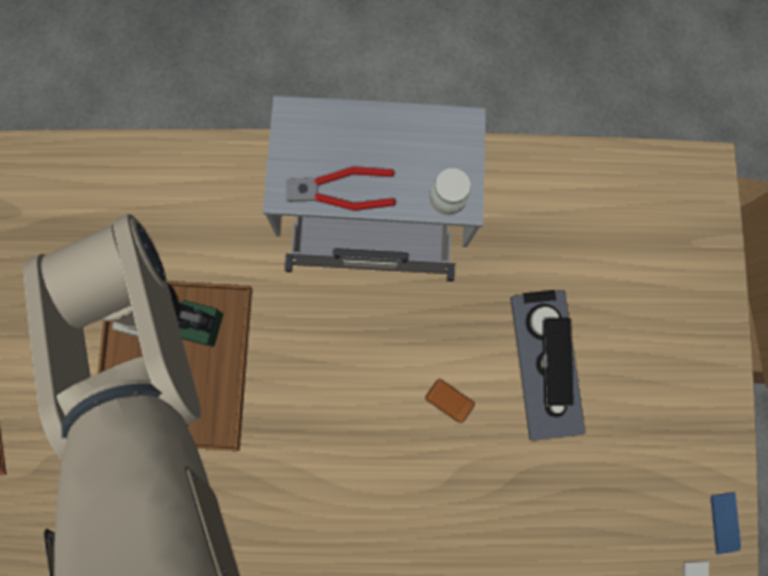

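Request:
apply_moves(steps="0 0 -0.005 0 0 -6.75;0 0 -0.005 0 0 -6.75;0 0 -0.005 0 0 -6.75;0 0 -0.005 0 0 -6.75;0 0 0 0 0 -6.75;0 0 0 0 0 -6.75;0 0 0 0 0 -6.75;0 0 0 0 0 -6.75")

```text
time_s: 14.52
tool_pos: [0.5624, 0.2686, 0.167]
tcp_rot: [3.141, -0.001, 0.708]
force: [0.1, -0.0, 0.6]
finger_gap: 0.998
grasp_force: 0.0
```

Request:
apply_moves(steps="0 0 0 0 0 -6.75;0 0 0 0 0 -6.75;0 0 0 0 0 -6.75;0 0 0 0 0 -6.75;0 0 0 0 0 -6.75;0 0 0 0 0 -6.75;0 0 0 0 0 -6.75;0 0 0 0 0 0")

```text
time_s: 15.18
tool_pos: [0.5623, 0.2685, 0.1669]
tcp_rot: [3.141, -0.0, 1.533]
force: [0.0, 0.3, 0.3]
finger_gap: 1.001
grasp_force: 0.0
```

```bash
python3 - <<'E'
from h import *
s=read_state(); print(s["tool_pos"],s["tcp_rot"],s["q"])
need([.673,-.030,.17],87.5)
E
```

```text
[0.56232367 0.26852967 0.16687803] [ 3.14124719e+00 -2.43402106e-04  1.53268537e+00] [4.43074429e-01 3.79790413e-01 1.66759224e+00 6.28920554e-05
 1.09379111e+00 4.81156563e-01]
turn deg (tool) [ 0.  -0.   0.3]
shift after turn mm [-293.4  123.6   -3.1]
```

Request:
apply_moves(steps="-0.02 0.01 0 0 0 0;-0.03 0.013 0 0 0 0;-0.033 0.014 0 0 0 0;-0.033 0.014 0 0 0 0;-0.033 0.014 0 0 0 0;-0.033 0.014 0 0 0 0;-0.033 0.014 0 0 0 0;-0.033 0.014 0 0 0 0", hand=0.45)

```text
time_s: 15.85
tool_pos: [0.6588, 0.0143, 0.167]
tcp_rot: [3.141, -0.0, 1.523]
force: [0.2, 1.5, -0.3]
finger_gap: 0.449
grasp_force: 0.0
```

Request:
apply_moves(steps="-0.03 0.01 0 0 0 0;-0.015 0.007 0 0 0 0;0 0 0 0 0 0;0 0 0 0 0 0")

```text
time_s: 16.18
tool_pos: [0.6734, -0.03, 0.1667]
tcp_rot: [-3.141, -0.0, 1.523]
force: [-1.1, -0.1, 0.1]
finger_gap: 0.449
grasp_force: 0.0
```

```bash
python3 - <<'E'
from h import *
im=snap("wrist","w4.png",k=1.5);W=world(im);save(im,"w4.npz")
s=read_state(); print(s["tool_pos"],s["tcp_rot"],s["finger_gap"])
W=W.reshape(-1,3)
m=(W[:,2]>.155)&(W[:,2]<.185)&(W[:,0]>.64)&(W[:,0]<.7)&(W[:,1]>-.12)&(W[:,1]<.06)
print(m.sum(),cv2.minAreaRect(W[m,:2].astype(np.float32)*1000),np.median(W[m],0),np.percentile(W[m,2],[5,95]))
need([.673,-.030,.115])
E
```

```text
[ 0.67303957 -0.02905989  0.16671752] [-3.14107212e+00 -6.20808150e-04  1.52497826e+00] 0.4533789598773086
3380 ((672.2425537109375, -31.74423599243164), (120.58269500732422, 12.351598739624023), 87.1570053100586) [ 0.67256738 -0.02373663  0.17140903] [0.16806739 0.1729694 ]
shift mm [-1.   0.  51.7]
```

View pics/w4.png

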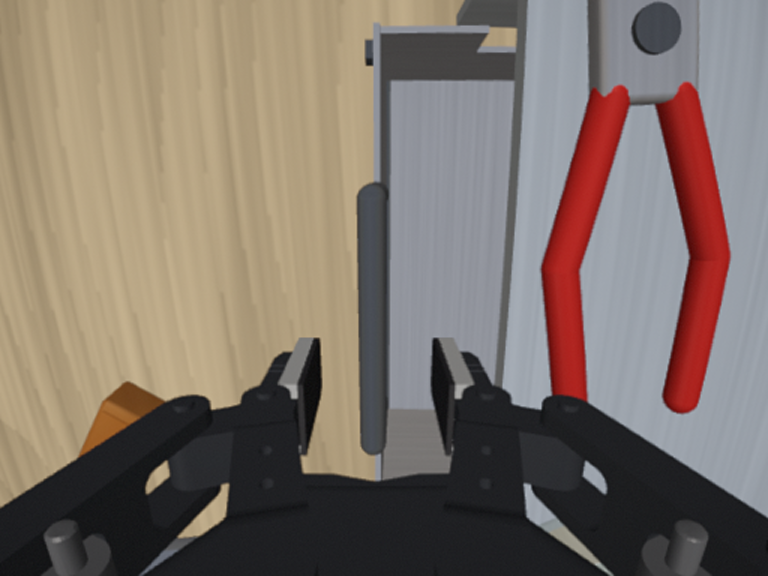

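```bash
python3 - <<'E'
from h import *
W=np.load("pics/w4.npz")["W"]; P=W[225:,300:].reshape(-1,3); P=P[(P[:,2]>.2)]
for a,b in((.69,.7),(.7,.71),(.71,.72),(.72,.73),(.73,.75),(.75,.78)):
    m=(P[:,0]>a)&(P[:,0]<b); print(a,b,m.sum(),P[m,2].min() if m.any() else None, "after -52:",(P[m,2].min()-.052 if m.any() else None))
E
```

```text
0.69 0.7 4305 0.2059479507263466 after -52: 0.15394795072634662
0.7 0.71 1724 0.20524340006030922 after -52: 0.15324340006030923
0.71 0.72 3765 0.2416290718625021 after -52: 0.1896290718625021
0.72 0.73 6844 0.24602467192970237 after -52: 0.19402467192970238
0.73 0.75 1492 0.26307453657056273 after -52: 0.21107453657056274
0.75 0.78 85 0.200377001024337 after -52: 0.148377001024337
```

Request:
apply_moves(steps="0 -0.001 0.015 0 0 0;0 0 0.015 0 0 0;0 0 0.012 0 0 0;0 0 0.008 0 0 0;0 0 0 0 0 0;0 0 0 0 0 0")

```text
time_s: 16.73
tool_pos: [0.6721, -0.029, 0.1167]
tcp_rot: [-3.141, -0.0, 1.528]
force: [0.4, 1.0, 0.9]
finger_gap: 0.454
grasp_force: 0.0
```

Request:
apply_moves(steps="0 0 0 0 0 0;0 0 0 0 0 0;0 0 0 0 0 0;0 0 0 0 0 0", hand=0, force=40)

```text
time_s: 17.07
tool_pos: [0.673, -0.0296, 0.118]
tcp_rot: [3.14, -0.0, 1.527]
force: [-0.8, 1.0, 3.6]
finger_gap: 0.128
grasp_force: 39.1
```

```bash
python3 - <<'E'
from h import *
s=read_state(); print(s["tool_pos"],s["tcp_rot"],s["force"],s["finger_gap"],s["grasp_force"])
import math
for i in range(0,9):
    t=.88*i/8; t0=.88*(i-1)/8
    print(i,round(t,2),"dx,dz mm",round(-155*(math.sin(t)-math.sin(t0)),1),round(155*(math.cos(t)-math.cos(t0)),1))
E
```

```text
[ 0.67303734 -0.02960841  0.1179949 ] [ 3.13991603e+00 -2.53028392e-04  1.52705742e+00] [-0.79271546  0.96473266  3.58878167] 0.12796683405855452 39.076650738716125
0 0.0 dx,dz mm -17.0 0.9
1 0.11 dx,dz mm -17.0 -0.9
2 0.22 dx,dz mm -16.8 -2.8
3 0.33 dx,dz mm -16.4 -4.6
4 0.44 dx,dz mm -15.8 -6.4
5 0.55 dx,dz mm -15.0 -8.1
6 0.66 dx,dz mm -14.0 -9.7
7 0.77 dx,dz mm -12.9 -11.2
8 0.88 dx,dz mm -11.6 -12.5
```

Request:
apply_moves(steps="0 -0.008 0 0 0 0;0 -0.009 0.001 0 0 0;0 -0.0085 0.001 0 0 0;0 -0.0085 0.002 0 0 0;0 -0.008 0.002 0 0 0;0 -0.008 0.003 0 0 0;0 -0.008 0.003 0 0 0;0 -0.008 0.003 0 0 0")

```text
time_s: 17.73
tool_pos: [0.6071, -0.0267, 0.1018]
tcp_rot: [3.138, -0.0, 1.527]
force: [10.1, 0.9, -10.5]
finger_gap: 0.121
grasp_force: 39.5
```

```bash
python3 - <<'E'
from h import *
s=read_state(); print(s["tool_pos"],s["tcp_rot"],s["force"],s["finger_gap"],s["grasp_force"])
E
```

```text
[ 0.60714202 -0.02673908  0.10182067] [ 3.13835832e+00 -2.41014647e-04  1.52706726e+00] [ 10.05979433   0.8654054  -10.46223015] 0.12097022437764661 39.535027742385864
```

Request:
apply_moves(steps="0 -0.007 0.005 0 0 0;0 -0.007 0.0045 0 0 0;0 -0.0065 0.0045 0 0 0;0 -0.006 0.005 0 0 0;0 -0.006 0.005 0 0 0;0 -0.006 0.005 0 0 0;0 -0.005 0.005 0 0 0;0 0 0 0 0 0")

```text
time_s: 18.4
tool_pos: [0.5635, -0.0249, 0.0673]
tcp_rot: [3.139, -0.0, 1.527]
force: [10.2, 0.7, -8.5]
finger_gap: 0.121
grasp_force: 39.2
```

```bash
python3 - <<'E'
from h import *
s=read_state(); print(s["tool_pos"],s["tcp_rot"],s["force"],s["finger_gap"],s["grasp_force"])
E
```

```text
[ 0.56352198 -0.0249272   0.06732528] [ 3.13894323e+00 -2.44303423e-05  1.52721203e+00] [10.24872021  0.66875622 -8.5164992 ] 0.12088121135624678 39.21130120754242
```

Request:
apply_moves(steps="0 -0.004 0.004 0 0 0;0 -0.004 0.003 0 0 0;0 0 0 0 0 0;0 0 0 0 0 0")

```text
time_s: 18.73
tool_pos: [0.5642, -0.025, 0.0667]
tcp_rot: [3.123, 0.0, 1.527]
force: [12.0, 0.9, 33.5]
finger_gap: 0.12
grasp_force: 43.7
```

```bash
python3 - <<'E'
from h import *
s=read_state(); print(s["tool_pos"],s["force"],s["finger_gap"])
W=world(get_image("scene")).reshape(-1,3)
def r(n,zl,zh,x0,x1,y0,y1):
    m=(W[:,2]>zl)&(W[:,2]<zh)&(W[:,0]>x0)&(W[:,0]<x1)&(W[:,1]>y0)&(W[:,1]<y1)
    if m.sum()>9: print(n,m.sum(),cv2.minAreaRect(W[m,:2].astype(np.float32)*1000),np.median(W[m],0))
r("br",.025,.05,.35,.55,-.25,-.1); r("br2",.01,.05,.3,.55,-.28,-.08)
E
```

```text
[ 0.56424083 -0.02500347  0.06665364] [11.98660258  0.87685509 33.54892761] 0.12013599890731759
br 455 ((445.881591796875, -175.15948486328125), (77.94007873535156, 46.90103530883789), 56.22797775268555) [ 0.44794703 -0.18085915  0.03880227]
br2 570 ((446.1903076171875, -175.43592834472656), (78.6521987915039, 46.74262237548828), 57.65446472167969) [ 0.44864759 -0.18374544  0.03784883]
```

Request:
apply_moves(steps="0 0 0 0 0 0;0 0 0 0 0 0;0 0 -0.01 0 0 0;0 0 -0.02 0 0 0;0 0 -0.03 0 0 0;0 0 -0.03 0 0 0;0 0 -0.02 0 0 0;0 0 0 0 0 0", hand=0.3)

```text
time_s: 19.45
tool_pos: [0.5556, -0.0249, 0.1741]
tcp_rot: [3.139, 0.0, 1.527]
force: [0.2, 0.2, 0.2]
finger_gap: 0.299
grasp_force: 0.0
```

Request:
apply_moves(steps="0 0 0 0 0 6.3;0 0 0 0 0 6.3;0 0 0 0 0 6.3;0 0 0 0 0 6.3;0 0 0 0 0 6.3;0 0 0 0 0 0", hand=1)

```text
time_s: 19.95
tool_pos: [0.5528, -0.0247, 0.1691]
tcp_rot: [-3.138, 0.002, 0.972]
force: [-0.6, -0.0, 0.1]
finger_gap: 1.0
grasp_force: 0.0
```

```bash
python3 - <<'E'
from h import *
s=read_state(); print(s["tool_pos"],s["tcp_rot"],s["force"],s["finger_gap"])
need([.4465,-.1725,.1],56)
im=snap("scene","s5.png",k=1.5);save(im,"s5.npz")
E
```

```text
[ 0.55282475 -0.02468295  0.16910593] [-3.13806319e+00  2.48174524e-03  9.72465977e-01] [-0.55756537 -0.02162763  0.09030046] 0.9996691547413434
turn deg (tool) [-0.2  0.1 -0.3]
shift after turn mm [-182.    -5.5   69.1]
```

View pics/s5.png

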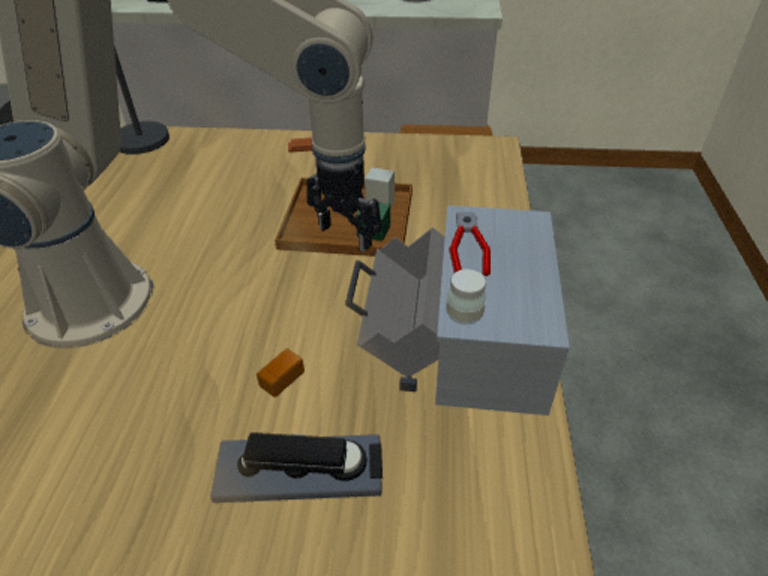

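Request:
apply_moves(steps="-0.02 -0.001 0 0 0 0;-0.036 -0.001 0 0 0 0;-0.037 -0.001 0.01 0 0 0;-0.037 -0.001 0.02 0 0 0;-0.036 -0.001 0.02 0 0 0;-0.016 -0.001 0.02 0 0 0;0 0 0 0 0 0;0 0 0 0 0 0")

```text
time_s: 20.67
tool_pos: [0.4466, -0.1718, 0.1]
tcp_rot: [-3.138, 0.001, 0.978]
force: [0.5, 0.9, -0.1]
finger_gap: 1.002
grasp_force: 0.0
```

```bash
python3 - <<'E'
from h import *
s=read_state(); print(s["tool_pos"],s["tcp_rot"],s["force"],s["finger_gap"])
W=world(get_image("wrist")).reshape(-1,3)
m=(W[:,2]>.032)&(W[:,2]<.046)&(abs(W[:,0]-.446)<.08)&(abs(W[:,1]+.172)<.08)
r=cv2.minAreaRect(W[m,:2].astype(np.float32)*1000); print(m.sum(),r); c=np.array(r[0])/1000
need([.4465,-.1725,-.038],56); need([c[0],c[1],-.038],56)
E
```

```text
[ 0.4465759  -0.17180217  0.09997592] [-3.13800179e+00  7.12263540e-04  9.78215758e-01] [ 0.54296775  0.88050345 -0.05465962] 1.002301250214473
4498 ((446.1201171875, -173.69171142578125), (76.36420440673828, 44.14442443847656), 55.709022521972656)
turn deg (tool) [-0.1  0.   0.1]
shift after turn mm [ -1.6  -0.9 139. ]
turn deg (tool) [-0.1  0.   0.1]
shift after turn mm [ -2.8  -0.6 139. ]
```

Request:
apply_moves(steps="-0.002 -0.001 0.025 0 0 0;0 0 0.035 0 0 0;0 0 0.035 0 0 0;0 0 0.025 0 0 0;0 0 0.014 0 0 0;0 0 0.003 0 0 0;0 0 0 0 0 0;0 0 0 0 0 0")

```text
time_s: 21.38
tool_pos: [0.4479, -0.1727, -0.0348]
tcp_rot: [3.14, -0.0, 0.979]
force: [-0.7, -0.0, 1.0]
finger_gap: 0.996
grasp_force: 0.0
```

Request:
apply_moves(steps="0 0 0 0 0 0;0 0 0 0 0 0;0 0 0 0 0 0;0 0 0 0 0 0;0 0 0 0 0 0", hand=0, force=60)

```text
time_s: 21.8
tool_pos: [0.4469, -0.173, -0.0349]
tcp_rot: [3.141, -0.0, 0.977]
force: [-1.1, 2.3, 9.1]
finger_gap: 0.507
grasp_force: 61.0
```

Request:
apply_moves(steps="0 0 -0.02 0 0 0;0 0 -0.03 0 0 0;0 0 -0.03 0 0 0;0 0 -0.035 0 0 0;0 0 -0.035 0 0 0;0 0 -0.035 0 0 0;0 0 0 0 0 0")

```text
time_s: 22.38
tool_pos: [0.4499, -0.1743, 0.1555]
tcp_rot: [3.132, -0.002, 0.977]
force: [2.0, -1.0, -2.6]
finger_gap: 0.505
grasp_force: 62.8
```

```bash
python3 - <<'E'
from h import *
s=read_state(); print(s["tool_pos"],s["tcp_rot"],s["force"],s["finger_gap"])
d=np.load("pics/s5.npz"); W=d["W"].reshape(-1,3)
# bin geometry: bar, back wall top, panel
m=(W[:,0]>.52)&(W[:,0]<.6)&(abs(W[:,1]+.03)<.04)&(W[:,2]>.09)&(W[:,2]<.13); print("bar",m.sum(),np.median(W[m],0) if m.any() else 0)
m=(W[:,0]>.58)&(W[:,0]<.74)&(abs(W[:,1]+.03)<.03)
P=W[m]
for z in np.arange(0,.17,.02):
    k=abs(P[:,2]-z)<.01; print(round(z,2),k.sum(),np.round(np.percentile(P[k,0],[2,50,98]),3) if k.any() else "")
E
```

```text
[ 0.44994543 -0.17433944  0.15553195] [ 3.13196525e+00 -2.17533815e-03  9.77391862e-01] [ 1.968573   -1.04404968 -2.6008824 ] 0.5052926861008966
bar 91 [ 0.56556592 -0.03282693  0.11681005]
0.0 0 
0.02 147 [0.66  0.675 0.692]
0.04 127 [0.637 0.649 0.662]
0.06 133 [0.613 0.626 0.639]
0.08 136 [0.59  0.603 0.615]
0.1 7 [0.591 0.592 0.593]
0.12 0 
0.14 119 [0.705 0.716 0.727]
0.16 37 [0.699 0.702 0.707]
```

```bash
python3 - <<'E'
import numpy as np
from scipy.optimize import differential_evolution
t=.85; rot=lambda a,b:np.array([a*np.cos(t)-b*np.sin(t),a*np.sin(t)+b*np.cos(t)])
seg=lambda p,q:np.array([p+(q-p)*s for s in np.linspace(0,1,40)])
obs=np.vstack([seg(rot(3,0),rot(3,120)),seg(rot(0,3),rot(120,3)),seg(rot(117,0),rot(117,80))])
bar=rot(0,155)[None]
shelf=seg(np.array([45,153.]),np.array([45,165.]))   # z rel. hinge
def dist(P,x0,x1,z0,z1):
    dx=np.maximum(np.maximum(x0-P[:,0],P[:,0]-x1),0);dz=np.maximum(np.maximum(z0-P[:,1],P[:,1]-z1),0)
    d=np.hypot(dx,dz); ins=(dx==0)&(dz==0)
    d[ins]=-np.min([P[ins,0]-x0,x1-P[ins,0],P[ins,1]-z0,z1-P[ins,1]],axis=0) if ins.any() else 0
    return d
def clear(v,rep=False):
    cx,cz,a=v
    A=np.vstack([obs,bar+[[6,0]],bar-[[6,0]],bar+[[0,6]],shelf])-[cx,cz]
    up=np.array([-np.sin(a),np.cos(a)]);pe=np.array([np.cos(a),np.sin(a)])
    Q=np.c_[A@pe,A@up]
    f=dist(Q,-43,43,-14,62).min(); b=dist(Q,-45,45,62,200).min(); br=dist(Q,-22,22,-20,20).min()
    if rep: print("finger",f,"body",b,"brick",br)
    return -min(f,b,12)+.15*max(br-5,0)
for a in (0.,.2,.4,.5,.6,.7):
    r=differential_evolution(lambda v:clear([*v,a]),[(-60,40),(30,130)],seed=0); print(a,np.round(r.x,1),round(r.fun,2)); clear([*r.x,a],True)
E
```

```text
0.0 [-55.4 107.6] -10.99
finger 12.000000005142546 body 39.925291493023074 brick 11.721216980753237
0.2 [-56.8 114.4] -10.36
finger 12.000000000984635 body 58.04959026649152 brick 15.929737634990293
0.4 [-59.1 122.2] -9.56
finger 11.999999999594301 body 54.118992295475124 brick 21.25946343599762
0.5 [-60. 126.] -9.07
finger 12.000000001965581 body 52.135656001055324 brick 24.559935176944048
0.6 [-26.4 103.1] -8.13
finger 11.9999999991032 body 27.294688785251502 brick 30.800133308234837
0.7 [-35.1 129.8] -8.92
finger 12.000000223517999 body 40.55227161144614 brick 25.52423573030869
```

Request:
apply_moves(steps="0 0 0 0 0 -6.3;0 0 0 0 0 -6.3;0 0 0 0 0 -6.3;0 0 0 0 0 -6.3;0 0 0 0 0 -6.3;0 0 0 0 0 0")

```text
time_s: 22.88
tool_pos: [0.4458, -0.1727, 0.1485]
tcp_rot: [-3.141, -0.0, 1.532]
force: [-1.2, 0.6, -3.2]
finger_gap: 0.512
grasp_force: 62.6
```

```bash
python3 - <<'E'
from h import *
s=read_state(); print(s["tool_pos"],s["tcp_rot"],s["force"],s["finger_gap"])
need([.632,-.032,.155])
E
```

```text
[ 0.44579956 -0.17273382  0.1485175 ] [-3.14062000e+00 -3.13096098e-04  1.53215499e+00] [-1.19450087  0.58751914 -3.23825383] 0.5116302684603063
shift mm [147.8 180.6  -6.6]
```

Request:
apply_moves(steps="0.015 0.018 -0.003 0 0 0;0.022 0.027 -0.003 0 0 0;0.022 0.027 0 0 0 0;0.022 0.027 0 0 0 0;0.022 0.027 0 0 0 0;0.022 0.027 0 0 0 0;0.018 0.022 0 0 0 0;0.005 0.006 0 0 0 0")

```text
time_s: 23.55
tool_pos: [0.6367, -0.0302, 0.1544]
tcp_rot: [3.14, -0.001, 1.525]
force: [-0.4, -0.7, -2.4]
finger_gap: 0.509
grasp_force: 62.6
```

Request:
apply_moves(steps="0 0 0 0 0 0;0 0 0 0 0 0;0 0 0.015 0 0 0;0 0 0.02 0 0 0;0 0 0.015 0 0 0;0 0 0 0 0 0;0 0 0 0 0 0")

```text
time_s: 24.13
tool_pos: [0.632, -0.0339, 0.1046]
tcp_rot: [-3.139, 0.0, 1.525]
force: [0.6, -0.2, -3.7]
finger_gap: 0.502
grasp_force: 62.6
```

```bash
python3 - <<'E'
from h import *
im=snap("scene","s6.png",(200,120,420,280),3)
s=read_state(); print(s["tool_pos"],s["tcp_rot"],s["force"],s["finger_gap"])
need([.632,-.032,.060])
E
```

```text
[ 0.63315828 -0.03372549  0.10566603] [-3.14122248e+00  1.37828802e-04  1.52564645e+00] [-0.15727212  0.49047144 -3.1172804 ] 0.5100518908895972
shift mm [ 1.7 -1.2 45.7]
```

View pics/s6.png

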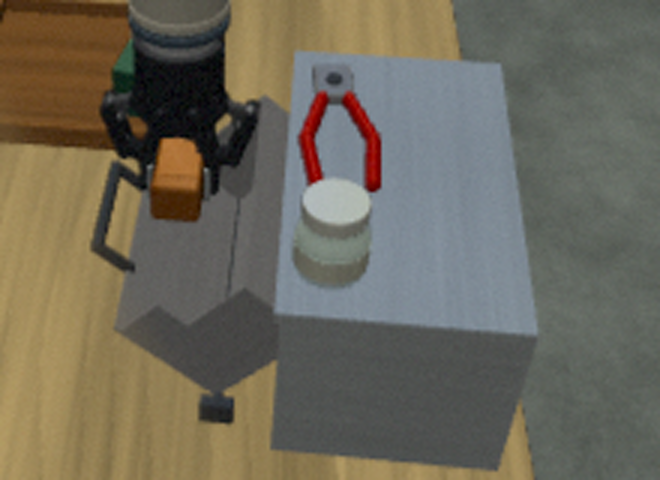

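Request:
apply_moves(steps="0.002 -0.001 0.012 0 0 0;0 0 0.012 0 0 0;0 0 0.01 0 0 0;0 0 0.008 0 0 0;0 0 0 0 0 0;0 0 0 0 0 0")

```text
time_s: 24.68
tool_pos: [0.6322, -0.0308, 0.0623]
tcp_rot: [-3.14, -0.0, 1.527]
force: [0.0, -0.6, -2.4]
finger_gap: 0.506
grasp_force: 62.7
```

Request:
apply_moves(steps="0 0 0 0 0 0;0 0 0 0 0 0;0 0 0 0 0 0;0 0 0 0 0 0;0 0 -0.015 0 0 0;0 0 -0.03 0 0 0;0 0 -0.03 0 0 0;0 0 -0.03 0 0 0", hand=0.62)

```text
time_s: 25.35
tool_pos: [0.6321, -0.0309, 0.1694]
tcp_rot: [-3.14, 0.0, 1.527]
force: [0.1, -1.0, -0.1]
finger_gap: 0.622
grasp_force: 0.0
```

```bash
python3 - <<'E'
from h import *
im=snap("scene","s7.png",(200,120,420,280),3)
s=read_state(); print(s["tool_pos"],s["tcp_rot"],s["force"],s["finger_gap"])
need([.54,-.03,.14])
E
```

```text
[ 0.63562499 -0.03106583  0.17612001] [3.13413158e+00 5.16764619e-05 1.52725124e+00] [2.58076781 0.04736874 4.56823546] 0.6187788172760468
shift mm [ -3.1 -95.8  35.4]
```

View pics/s7.png

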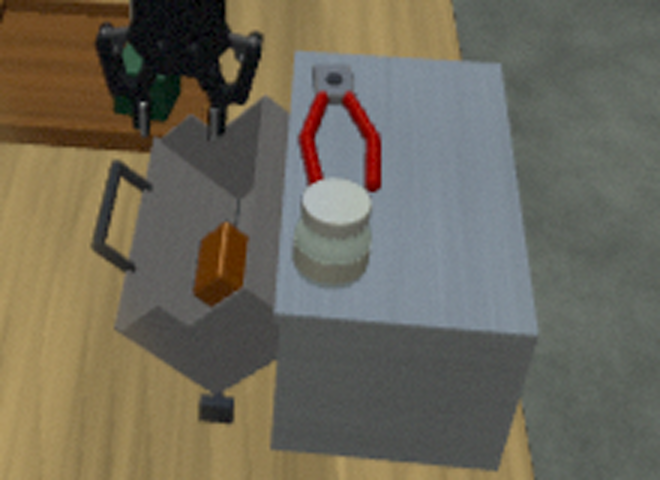

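Request:
apply_moves(steps="0 -0.018 0 0 0 0;0.001 -0.02 0.01 0 0 0;0.001 -0.02 0.01 0 0 0;0 -0.01 0.01 0 0 0;0 0 0 0 0 0;0 0 0 0 0 0", hand=0.3)

```text
time_s: 25.9
tool_pos: [0.5647, -0.0259, 0.1383]
tcp_rot: [-3.141, 0.0, 1.527]
force: [-0.3, -0.4, 0.7]
finger_gap: 0.296
grasp_force: 0.0
```

```bash
python3 - <<'E'
from h import *
s=read_state(); print(s["tool_pos"],s["tcp_rot"],s["force"],s["finger_gap"])
need([.5642,-.028,.071])
W=world(get_image("wrist")).reshape(-1,3)
m=(W[:,2]>.107)&(W[:,2]<.13)&(abs(W[:,0]-.565)<.03)&(W[:,1]>-.02)&(W[:,1]<.03)
print(m.sum(),np.median(W[m],0),np.percentile(W[m],[2,98],axis=0))
E
```

```text
[ 0.5646871  -0.02591521  0.13831653] [-3.14113313e+00  2.90108170e-06  1.52730224e+00] [-0.29814492 -0.37509485  0.70259132] 0.2963581153001416
shift mm [-2.1 -0.4 67.3]
1431 [0.56663364 0.00915448 0.11783277] [[ 0.5599001  -0.01875658  0.10861921]
 [ 0.5796475   0.02940433  0.1198233 ]]
```

Request:
apply_moves(steps="-0.001 0.001 0.015 0 0 0;0 0 0.02 0 0 0;0 0 0.02 0 0 0;0 0 0.012 0 0 0;0 0 0 0 0 0;0 0 0 0 0 0")

```text
time_s: 26.45
tool_pos: [0.5665, -0.027, 0.0712]
tcp_rot: [-3.141, 0.0, 1.527]
force: [0.6, -0.2, 0.1]
finger_gap: 0.3
grasp_force: 0.0
```

Request:
apply_moves(steps="0 0 0 0 0 0;0 0 0 0 0 0;0 0 0 0 0 0;0 0 0 0 0 0", hand=0, force=40)

```text
time_s: 26.78
tool_pos: [0.5638, -0.0269, 0.0721]
tcp_rot: [-3.138, 0.0, 1.527]
force: [-9.1, 0.5, 4.6]
finger_gap: 0.12
grasp_force: 39.2
```

Request:
apply_moves(steps="0 0.0053 -0.0057 0 0 0;0 0.0055 -0.0054 0 0 0;0 0.0058 -0.0051 0 0 0;0 0.006 -0.0048 0 0 0;0 0.0063 -0.0045 0 0 0;0 0.0065 -0.0042 0 0 0;0 0.0067 -0.0039 0 0 0;0 0.0069 -0.0035 0 0 0")

```text
time_s: 27.45
tool_pos: [0.6137, -0.0291, 0.1108]
tcp_rot: [-3.139, 0.0, 1.527]
force: [-9.8, 0.9, 13.3]
finger_gap: 0.121
grasp_force: 41.1
```

```bash
python3 - <<'E'
from h import *
s=read_state(); print(s["tool_pos"],s["tcp_rot"],s["force"],s["finger_gap"],s["grasp_force"])
E
```

```text
[ 0.6137363  -0.02905873  0.11084137] [-3.13942835e+00  2.82383264e-05  1.52727295e+00] [-9.79581828  0.89983204 13.31759285] 0.1207499866741037 41.14330172538757
```

Request:
apply_moves(steps="0 0.0071 -0.003 0 0 0;0 0.0072 -0.0028 0 0 0;0 0.0073 -0.0025 0 0 0;0 0.0075 -0.002 0 0 0;0 0.0076 -0.0015 0 0 0;0 0.0076 -0.001 0 0 0;0 0.0077 -0.0005 0 0 0;0 0.006 0 0 0 0")

```text
time_s: 28.12
tool_pos: [0.6749, -0.0317, 0.1237]
tcp_rot: [3.138, 0.0, 1.527]
force: [-3.4, -0.4, 10.9]
finger_gap: 0.12
grasp_force: 43.8
```

Request:
apply_moves(steps="0 0.002 0 0 0 0;0 0 0 0 0 0;0 0 0 0 0 0")

```text
time_s: 28.37
tool_pos: [0.6774, -0.0319, 0.1238]
tcp_rot: [3.137, 0.0, 1.527]
force: [0.7, 0.4, 7.6]
finger_gap: 0.121
grasp_force: 43.5
```

```bash
python3 - <<'E'
from h import *
s=read_state(); print(s["tool_pos"],s["tcp_rot"],s["force"],s["finger_gap"],s["grasp_force"])
E
```

```text
[ 0.6773547  -0.03186042  0.12376736] [3.13684952e+00 1.64637562e-06 1.52722117e+00] [0.73326349 0.3605881  7.61508327] 0.12101015300124332 43.51486802101135
```

Request:
apply_moves(steps="0 0.003 0 0 0 0;0 0.003 0 0 0 0;0 0.002 0 0 0 0;0 0 0 0 0 0;0 0 0 0 0 0")

```text
time_s: 28.78
tool_pos: [0.6791, -0.0319, 0.1233]
tcp_rot: [-3.134, 0.0, 1.527]
force: [-21.8, 1.3, 22.4]
finger_gap: 0.119
grasp_force: 45.4
```

```bash
python3 - <<'E'
from h import *
s=read_state(); print(s["tool_pos"],s["tcp_rot"],s["force"],s["finger_gap"],s["grasp_force"])
E
```

```text
[ 0.67908907 -0.03193506  0.12334248] [-3.13408877e+00  6.80732072e-05  1.52729153e+00] [-21.80403351   1.30727033  22.38013095] 0.11874631876027951 45.405773520469666
```

Request:
apply_moves(steps="0 0 0 0 0 0;0 -0.004 0 0 0 0;0 0 0 0 0 0;0 0 -0.015 0 0 0;0 0 -0.025 0 0 0;0 0 -0.03 0 0 0;0 0 -0.02 0 0 0;0 -0.02 0 0 0 0", hand=0.3)

```text
time_s: 29.45
tool_pos: [0.6644, -0.0313, 0.2168]
tcp_rot: [3.131, 0.0, 1.527]
force: [0.1, 0.7, -0.4]
finger_gap: 0.302
grasp_force: 0.0
```

```bash
python3 - <<'E'
from h import *
s=read_state(); print(s["tool_pos"],s["force"],s["finger_gap"])
im=snap("scene","s8.png",(200,100,420,260),3); W=world(im).reshape(-1,3)
def r(n,W,zl,zh,x0,x1,y0,y1):
    m=(W[:,2]>zl)&(W[:,2]<zh)&(W[:,0]>x0)&(W[:,0]<x1)&(W[:,1]>y0)&(W[:,1]<y1)
    if m.sum()>9: print(n,m.sum(),cv2.minAreaRect(W[m,:2].astype(np.float32)*1000),np.median(W[m],0))
r("bar s",W,.165,.18,.63,.71,-.12,.06)
W=world(get_image("wrist")).reshape(-1,3); r("bar w",W,.165,.18,.63,.71,-.02,.05)
W=world(get_image("top")).reshape(-1,3); r("case t",W,.065,.085,.4,.62,-.42,-.29)
need([.513,-.3535,.15],0.6)
E
```

```text
[ 0.66441391 -0.03126862  0.21683975] [ 0.12743713  0.74811775 -0.43770267] 0.30171153241159404
bar s 136 ((679.6522216796875, -34.25643539428711), (117.55142211914062, 11.775225639343262), 87.43626403808594) [ 0.67956546 -0.03963755  0.17068543]
bar w 985 ((681.26513671875, 3.682729721069336), (47.336891174316406, 11.955615043640137), 87.427490234375) [0.68073563 0.00415344 0.17170823]
case t 1082 ((512.808837890625, -352.6210632324219), (148.61387634277344, 49.99311447143555), 0.035171858966350555) [ 0.51384051 -0.35134948  0.07620634]
turn deg (tool) [ 0.  -0.  86.9]
shift after turn mm [-149.1  320.9   62. ]
```

View pics/s8.png

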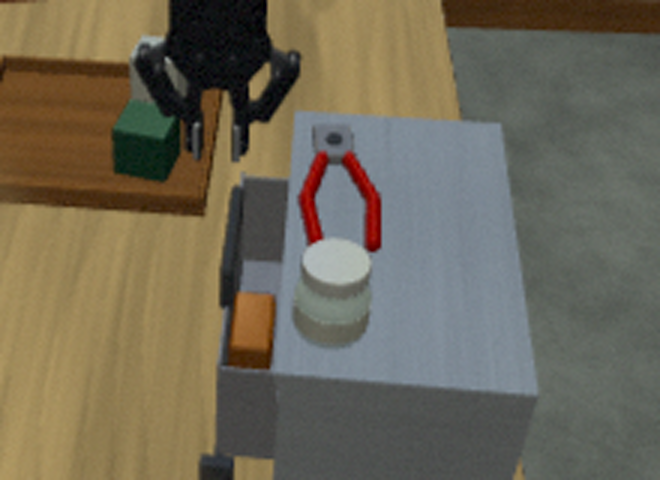

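Request:
apply_moves(steps="0 -0.02 0 0 0 0;0 -0.02 0 0 0 0;0 0 0 0 0 6.7;0 0 0 0 0 6.7;0 0 0 0 0 6.7;0 0 0 0 0 6.7;0 0 0 0 0 6.7;0 0 0 0 0 6.7")

```text
time_s: 30.27
tool_pos: [0.6194, -0.0293, 0.2107]
tcp_rot: [-3.141, 0.0, 0.82]
force: [1.0, 0.4, 0.1]
finger_gap: 0.302
grasp_force: 0.0
```

Request:
apply_moves(steps="0 0 0 0 0 6.7;0 0 0 0 0 6.7;0 0 0 0 0 6.7;0 0 0 0 0 6.7;0 0 0 0 0 6.7;0 0 0 0 0 6.7;0 0 0 0 0 6.7;0 0 0 0 0 0", hand=1)

```text
time_s: 30.93
tool_pos: [0.6193, -0.0293, 0.2107]
tcp_rot: [-3.142, 0.001, 0.002]
force: [-0.5, 0.2, 0.1]
finger_gap: 1.003
grasp_force: 0.0
```

Request:
apply_moves(steps="-0.008 0.02 0 0 0 0;-0.012 0.036 0 0 0 0;-0.012 0.036 0 0 0 0;-0.012 0.036 0 0 0 0;-0.012 0.036 0 0 0 0;-0.012 0.036 0 0 0 0;-0.012 0.036 0 0 0 0;-0.012 0.036 0 0 0 0")

```text
time_s: 31.6
tool_pos: [0.5283, -0.3037, 0.2111]
tcp_rot: [-3.142, 0.0, 0.012]
force: [1.5, -1.3, -0.3]
finger_gap: 1.0
grasp_force: 0.0
```

```bash
python3 - <<'E'
from h import *
s=read_state(); print(s["tool_pos"],s["tcp_rot"])
need([.513,-.3525,.1],0.5)
d=get_image("scene"); W=world(d); c=d["color"].astype(int)
m=(c[...,0]>c[...,2]+50)&(c[...,0]>110)&(W[...,0]>.66)&(W[...,2]<.15)&(W[...,1]<.1)
print("brick",m.sum(),np.nanmedian(W[m],0),np.nanmin(W[m],0),np.nanmax(W[m],0))
E
```

```text
[ 0.52831098 -0.3037377   0.21113106] [-3.14150267e+00  4.65885255e-05  1.16601161e-02]
turn deg (tool) [-0.   0.   0.2]
shift after turn mm [-15.7  48.6 111.1]
brick 14730 [ 7.95544364e-01 -3.65738808e-01 -3.10999168e-04] [ 0.66001181 -0.50030185 -0.00670119] [0.95018075 0.09857545 0.0629267 ]
```

Request:
apply_moves(steps="-0.008 0.02 0.02 0 0 0;-0.007 0.02 0.03 0 0 0;-0.001 0.008 0.03 0 0 0;0 0 0.03 0 0 0;0 0 0.02 0 0 0;0 0 0 0 0 0;0 0 0 0 0 0")

```text
time_s: 32.23
tool_pos: [0.5128, -0.3496, 0.0805]
tcp_rot: [-3.14, 0.002, 0.01]
force: [-0.1, -0.7, 0.6]
finger_gap: 1.002
grasp_force: 0.0
```

```bash
python3 - <<'E'
from h import *
im=get_image("wrist"); W=world(im).reshape(-1,3); c=im["color"].reshape(-1,3)
s=read_state(); print(s["tool_pos"],s["tcp_rot"])
m=(W[:,2]>.07)&(W[:,2]<.084)&(abs(W[:,0]-.513)<.12)&(abs(W[:,1]+.3525)<.04)
r=cv2.minAreaRect(W[m,:2].astype(np.float32)*1000); print(m.sum(),r, np.percentile(W[m],[1,99],axis=0))
need([.513,-.3525,.007],0)
E
```

```text
[ 0.51377176 -0.35018841  0.0819923 ] [ 3.14150145e+00 -1.89420946e-04  9.15649692e-03]
14652 ((512.9508666992188, -355.1360168457031), (148.65191650390625, 48.29653549194336), 0.22775036096572876) [[ 0.44210268 -0.37827939  0.07263843]
 [ 0.58597207 -0.33402899  0.07811032]]
turn deg (tool) [ 0.  -0.   0.5]
shift after turn mm [-0.8  2.3 75. ]
```

Request:
apply_moves(steps="-0.001 0.004 0.02 0 0 0;0 0 0.025 0 0 0;0 0 0.02 0 0 0;0 0 0.01 0 0 0;0 0 0 0 0 0;0 0 0 0 0 0")

```text
time_s: 32.78
tool_pos: [0.513, -0.3544, 0.0077]
tcp_rot: [3.141, -0.001, 0.008]
force: [-0.5, 0.6, 0.2]
finger_gap: 1.003
grasp_force: 0.0
```

Request:
apply_moves(steps="0 0 0 0 0 0;0 0 0 0 0 0;0 0 0 0 0 0;0 0 0 0 0 0;0 0 0 0 0 0", hand=0, force=40)

```text
time_s: 33.2
tool_pos: [0.5128, -0.3545, 0.0075]
tcp_rot: [3.141, -0.001, 0.007]
force: [1.2, -0.1, 3.7]
finger_gap: 0.52
grasp_force: 46.8
```

Request:
apply_moves(steps="0 0 -0.005 0 0 0;0 0 -0.01 0 0 0;0 0 -0.02 0 0 0;0 0 -0.03 0 0 0;0 0 -0.03 0 0 0;0 0 -0.035 0 0 0;0 0 -0.03 0 0 0;0 0 0 0 0 0")

```text
time_s: 33.87
tool_pos: [0.5151, -0.3561, 0.174]
tcp_rot: [3.136, -0.008, 0.007]
force: [0.7, -0.2, -0.6]
finger_gap: 0.52
grasp_force: 46.5
```

```bash
python3 - <<'E'
from h import *
s=read_state(); print(s["tool_pos"],s["tcp_rot"],s["force"],s["finger_gap"],s["grasp_force"])
im=snap("top","t9.png",(320,170,420,310),4); W=world(im); save(im,"t9.npz")
need([.443,.314,.15],0)
E
```

```text
[ 0.51507818 -0.35608364  0.17401356] [ 3.13599025 -0.00791732  0.00707572] [ 0.68426554 -0.23448534 -0.6305308 ] 0.5197348411108648 46.47365927696228
turn deg (tool) [ 0.2 -0.3  0.4]
shift after turn mm [ -71.  -669.3   21. ]
```

View pics/t9.png

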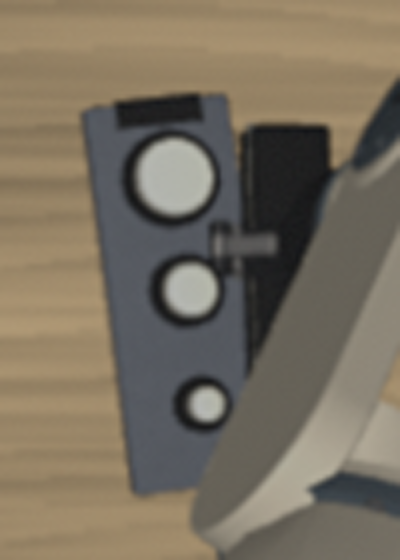

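```bash
python3 - <<'E'
from h import *
W=np.load("pics/t9.npz")["W"]
for n,u,v in (("l",363.75,214.5),("m",367.5,242.5),("s",372,271.25)):
    P=W[int(v)-2:int(v)+3,int(u)-2:int(u)+3].reshape(-1,3); print(n,np.round(np.nanmedian(P,0),4))
E
```

```text
l [ 0.585  -0.3382  0.0417]
m [ 0.5115 -0.3475  0.042 ]
s [ 0.4364 -0.3589  0.0408]
```

Request:
apply_moves(steps="-0.002 -0.015 0 0 0 0;-0.003 -0.025 0 0 0 0;-0.004 -0.036 0 0 0 0;-0.004 -0.036 0 0 0 0;-0.004 -0.036 0 0 0 0;-0.004 -0.036 0 0 0 0;-0.004 -0.036 0 0 0 0;-0.004 -0.036 0 0 0 0")

```text
time_s: 34.58
tool_pos: [0.4789, -0.0958, 0.1651]
tcp_rot: [-3.141, 0.003, 0.007]
force: [1.2, -0.1, -1.0]
finger_gap: 0.521
grasp_force: 46.5
```

Request:
apply_moves(steps="-0.004 -0.036 0 0 0 0;-0.004 -0.036 0 0 0 0;-0.004 -0.036 0 0 0 0;-0.004 -0.036 0 0 0 0;-0.004 -0.036 0 0 0 0;-0.004 -0.036 0 0 0 0;-0.004 -0.036 0 0 0 0;-0.004 -0.036 0 0 0 0")

```text
time_s: 35.25
tool_pos: [0.4448, 0.191, 0.1653]
tcp_rot: [3.141, 0.003, 0.007]
force: [0.8, 0.1, -1.0]
finger_gap: 0.521
grasp_force: 46.5
```

Request:
apply_moves(steps="-0.004 -0.036 0 0 0 0;-0.002 -0.03 0 0 0 0;-0.002 -0.02 0 0 0 0;0 0 0 0 0 -5;0 0 0 0 0 -6.7;0 0 0 0 0 -6.7;0 0 0 0 0 -6.7;0 0 0 0 0 -6.7")

```text
time_s: 35.92
tool_pos: [0.4365, 0.2749, 0.1649]
tcp_rot: [-3.141, 0.004, 0.568]
force: [0.9, -0.2, -0.7]
finger_gap: 0.525
grasp_force: 46.4
```

Request:
apply_moves(steps="0 0 0 0 0 -6.7;0 0 0 0 0 -6.7;0 0 0 0 0 -6.7;0 0 0 0 0 -6.7;0 0 0 0 0 -6.7;0 0 0 0 0 -6.7;0 0 0 0 0 -6.7;0 0 0 0 0 -6.7")

```text
time_s: 36.58
tool_pos: [0.4367, 0.2748, 0.165]
tcp_rot: [-3.139, 0.002, 1.503]
force: [0.4, 0.3, -0.9]
finger_gap: 0.521
grasp_force: 46.4
```

```bash
python3 - <<'E'
from h import *
s=read_state(); print(s["tool_pos"],s["tcp_rot"],s["force"],s["finger_gap"],s["grasp_force"])
need([.448,.315,-.026],87.4)
E
```

```text
[0.43665708 0.27481557 0.16498876] [-3.13860022e+00  1.93422959e-03  1.50346715e+00] [ 0.37002785  0.26264336 -0.90841223] 0.5207979571989909 46.43226742744446
turn deg (tool) [-0.2  0.1 -1.3]
shift after turn mm [ 40.7   9.5 191. ]
```

Request:
apply_moves(steps="0.02 0.005 0 0 0 -1.3;0.02 0.004 0.02 0 0 0;0 0 0.03 0 0 0;0 0 0.035 0 0 0;0 0 0.035 0 0 0;0 0 0.035 0 0 0;0 0 0.025 0 0 0;0 0 0.01 0 0 0")

```text
time_s: 37.25
tool_pos: [0.4458, 0.3124, -0.0279]
tcp_rot: [-3.135, 0.005, 1.521]
force: [-3.4, -5.2, 10.1]
finger_gap: 0.52
grasp_force: 47.7
```

Request:
apply_moves(steps="0 0 0 0 0 0;0 0 0.002 0 0 0;0 0 0 0 0 0;0 0 0 0 0 0")

```text
time_s: 37.58
tool_pos: [0.4505, 0.3152, -0.0246]
tcp_rot: [3.141, -0.001, 1.52]
force: [0.4, -0.1, -0.5]
finger_gap: 0.518
grasp_force: 47.1
```

```bash
python3 - <<'E'
from h import *
s=read_state(); print(s["tool_pos"],s["tcp_rot"],s["force"],s["finger_gap"],s["grasp_force"])
E
```

```text
[ 0.45046857  0.31517034 -0.02462544] [ 3.14068890e+00 -7.17257871e-04  1.52034383e+00] [ 0.44553578 -0.11955153 -0.48361762] 0.5181297802589756 47.05708622932434
```

Request:
apply_moves(steps="0 0 0.002 0 0 0;0 0 0 0 0 0;0 0 0 0 0 0;0 0 0 0 0 0;0 0 -0.03 0 0 0;0 0 -0.035 0 0 0;0 0 -0.035 0 0 0;0 0 -0.035 0 0 0", hand=0.8)

```text
time_s: 38.25
tool_pos: [0.4498, 0.3145, 0.1091]
tcp_rot: [-3.141, 0.0, 1.52]
force: [-0.5, 0.6, -0.7]
finger_gap: 0.797
grasp_force: 0.0
```

Request:
apply_moves(steps="0 0 -0.02 0 0 0;-0.03 0 0 0 0 0;-0.036 0 0 0 0 0;-0.036 0 0 0 0 0;-0.036 0 0 0 0 0;-0.036 0 0 0 0 0;-0.036 0 0 0 0 0;-0.036 0 0 0 0 0", hand=0)

```text
time_s: 38.92
tool_pos: [0.4374, 0.0676, 0.1279]
tcp_rot: [3.141, -0.0, 1.521]
force: [0.6, -0.4, 0.6]
finger_gap: 0.005
grasp_force: 0.0
```

Request:
apply_moves(steps="-0.036 0 0 0 0 0;-0.036 0 0 0 0 0;-0.036 0 0 0 0 0;-0.036 0 0 0 0 0;-0.036 0 0 0 0 0;-0.036 0 0 0 0 0;0 0 0 0 0 0;0 0 0 0 0 0")

```text
time_s: 39.58
tool_pos: [0.4266, -0.1483, 0.1277]
tcp_rot: [3.141, 0.0, 1.516]
force: [0.0, -0.1, 0.6]
finger_gap: -0.001
grasp_force: 0.0
```

```bash
python3 - <<'E'
from h import *
s=read_state(); print(s["tool_pos"],s["tcp_rot"],s["force"],s["finger_gap"])
im=snap("top","t10.png",k=1.5); W=world(im); save(im,"t10.npz"); c=im["color"].astype(int)
need([.436,-.359,.06])
W2=W.reshape(-1,3)
def r(n,W,zl,zh,x0,x1,y0,y1):
    m=(W[:,2]>zl)&(W[:,2]<zh)&(W[:,0]>x0)&(W[:,0]<x1)&(W[:,1]>y0)&(W[:,1]<y1)
    if m.sum()>9: print(n,m.sum(),cv2.minAreaRect(W[m,:2].astype(np.float32)*1000),np.median(W[m],0))
r("case",W2,.033,.055,.37,.53,.2,.43)
mk=((c.min(-1)>120)&(W[...,2]>.034)&(W[...,2]<.052)&(W[...,1]<-.29)&(W[...,1]>-.41)&(W[...,0]>.38)&(W[...,0]<.63)).astype(np.uint8)
n,l,st,ce=cv2.connectedComponentsWithStats(mk)
for i in range(1,n):
    if st[i,4]>10: print("key",st[i,4],np.round(np.nanmean(W[l==i],0),4))
E
```

```text
[ 0.42664108 -0.14829384  0.12774493] [3.14118345e+00 9.10308510e-05 1.51636064e+00] [ 0.00087905 -0.09349654  0.56813643] -0.0009563360310393714
shift mm [-211.2   20.7   67.5]
case 1005 ((451.683837890625, 315.01763916015625), (150.22384643554688, 48.086097717285156), 87.37736511230469) [0.45232259 0.31371502 0.04041955]
key 264 [ 0.5862 -0.3396  0.0419]
key 117 [ 0.5117 -0.3485  0.042 ]
key 47 [ 0.4378 -0.3585  0.0414]
```

View pics/t10.png

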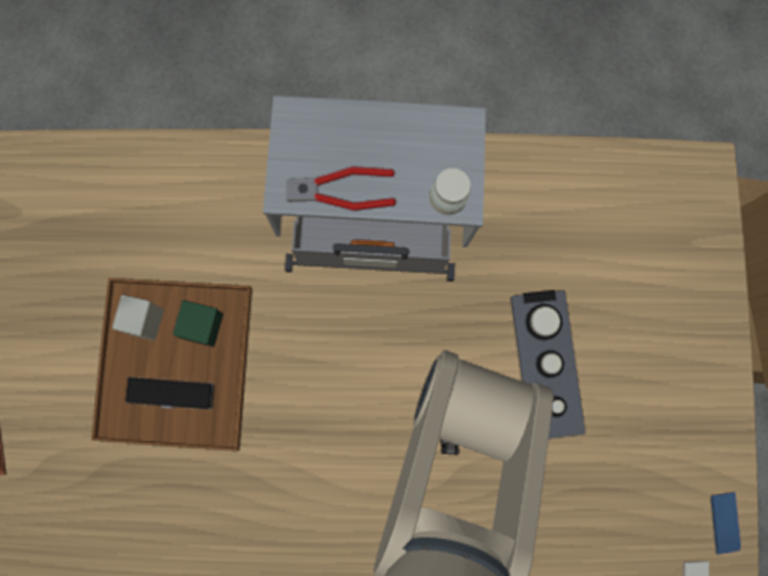

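Request:
apply_moves(steps="-0.025 0.003 0 0 0 0;-0.034 0.003 0 0 0 0;-0.034 0.003 0 0 0 0;-0.034 0.003 0.01 0 0 0;-0.034 0.003 0.02 0 0 0;-0.034 0.004 0.03 0 0 0;-0.015 0.002 0.03 0 0 0;0 0 0 0 0 0")

```text
time_s: 40.3
tool_pos: [0.4355, -0.354, 0.0352]
tcp_rot: [-3.137, -0.003, 1.52]
force: [-1.1, 1.6, -0.6]
finger_gap: -0.004
grasp_force: 0.0
```

Request:
apply_moves(steps="0 0 0 0 0 0;0 0 0 0 0 0")

```text
time_s: 40.47
tool_pos: [0.4375, -0.353, 0.0407]
tcp_rot: [-3.141, -0.001, 1.522]
force: [0.2, -0.5, -0.7]
finger_gap: -0.001
grasp_force: 0.0
```

```bash
python3 - <<'E'
from h import *
s=read_state(); print(s["tool_pos"],s["tcp_rot"],s["force"],s["finger_gap"])
need([.437,-.358,.0045])
W=world(get_image("wrist")).reshape(-1,3)
m=(abs(W[:,0]-.437)<.02)&(abs(W[:,1]+.35)<.03)&(W[:,2]>.055)&(W[:,2]<.12); print("tip",m.sum(),W[m,2].min() if m.any() else 0)
E
```

```text
[ 0.4374899  -0.35300224  0.04073329] [-3.14125415e+00 -5.78187157e-04  1.52152031e+00] [ 0.24111938 -0.4995281  -0.71586342] -0.0012324036101935365
shift mm [-5.  -0.2 36.2]
tip 2607 0.07710590849908777
```

Request:
apply_moves(steps="-0.005 0 0.015 0 0 0;0 0 0.012 0 0 0;0 0 0.006 0 0 0;0 0 0.004 0 0 0;0 0 0.003 0 0 0;0 0 0.002 0 0 0;0 0 0 0 0 0;0 0 0 0 0 0")

```text
time_s: 41.18
tool_pos: [0.4374, -0.3588, 0.002]
tcp_rot: [3.141, -0.0, 1.52]
force: [-7.9, 11.9, 45.4]
finger_gap: -0.004
grasp_force: 22.7
```

```bash
python3 - <<'E'
from h import *
s=read_state(); print(s["tool_pos"],s["force"],s["finger_gap"])
E
```

```text
[ 0.43742329 -0.35881989  0.00202502] [-7.93826406 11.89528951 45.359299  ] -0.004434831770135807
```

```bash
python3 - <<'E'
from h import *
d=np.load("pics/t9.npz"); W=d["W"];c=d["c"].astype(int)
for k,(x,y),R in (("L",(.5862,-.3396),25),("M",(.5117,-.3485),17),("S",(.4372,-.3574),11)):
    r=np.hypot(W[...,0]-x,W[...,1]-y)*1000
    for a in range(0,40,4):
        m=(r>=a)&(r<a+4)&(W[...,2]<.06); print(k,a,m.sum(),round(np.nanmedian(W[m][:,2]),4) if m.any() else "",end="; ")
    print()
W=world(get_image("wrist")); m=(abs(W[...,0]-.437)<.02)&(abs(W[...,1]+.35)<.03)&(W[...,2]<.08)
for z in range(14,70,4): print(z,((W[...,2][m]*1000>=z)&(W[...,2][m]*1000<z+4)).sum(),end=" ")
E
```

```text
L 0 6 0.0438; L 4 22 0.0417; L 8 38 0.0419; L 12 48 0.0412; L 16 59 0.0418; L 20 84 0.0418; L 24 82 0.034; L 28 117 0.031; L 32 99 0.0214; L 36 132 0.0198; 
M 0 7 0.0403; M 4 19 0.0428; M 8 38 0.0412; M 12 56 0.0411; M 16 57 0.0333; M 20 84 0.0313; M 24 80 0.02; M 28 90 0.0201; M 32 103 0.019; M 36 118 0.0196; 
S 0 6 0.0404; S 4 25 0.0418; S 8 39 0.0377; S 12 43 0.032; S 16 74 0.0296; S 20 62 0.0197; S 24 79 0.0202; S 28 80 0.0197; S 32 86 0.0196; S 36 93 0.0191; 
14 13 18 3474 22 119 26 160 30 1342 34 41 38 69 42 158 46 189 50 196 54 216 58 240 62 222 66 140
```

Request:
apply_moves(steps="0 0 -0.01 0 0 0;0 0 -0.02 0 0 0;0.004 0.02 0 0 0 0;0.006 0.03 0 0 0 0;0.004 0.0235 0 0 0 0;0 0 0 0 0 0;0 0 0 0 0 0")

```text
time_s: 41.82
tool_pos: [0.5119, -0.3487, 0.0284]
tcp_rot: [3.141, 0.0, 1.522]
force: [-0.2, 0.6, -0.3]
finger_gap: 0.002
grasp_force: 0.0
```

```bash
python3 - <<'E'
from h import *
s=read_state(); print(s["tool_pos"],s["force"],s["finger_gap"])
need([.5117,-.3485,.0])
E
```

```text
[ 0.51186941 -0.34865177  0.02836892] [-0.24690786  0.562741   -0.34164196] 0.0015499976789981691
shift mm [ 0.2 -0.2 28.4]
```

Request:
apply_moves(steps="0 0 0.01 0 0 0;0 0 0.008 0 0 0;0 0 0.004 0 0 0;0 0 0.003 0 0 0;0 0 0.003 0 0 0;0 0 0.001 0 0 0;0 0 0 0 0 0;0 0 0 0 0 0")

```text
time_s: 42.48
tool_pos: [0.5098, -0.349, 0.0022]
tcp_rot: [-3.14, -0.001, 1.52]
force: [-12.3, 7.7, 39.4]
finger_gap: 0.001
grasp_force: 20.0
```

```bash
python3 - <<'E'
from h import *
s=read_state(); print(s["tool_pos"],s["force"],s["finger_gap"])
E
```

```text
[ 0.50976674 -0.34897122  0.00217332] [-12.28603359   7.70318542  39.43152597] 0.0009415392330080021
```

Middle key is at its bottom (39 N). Lift and move on to the large key.

Request:
apply_moves(steps="0 0 -0.01 0 0 0;0 0 -0.02 0 0 0;0.003 0.02 0 0 0 0;0.006 0.03 0 0 0 0;0.004 0.024 0 0 0 0;0 0 0 0 0 0;0 0 0 0 0 0")

```text
time_s: 43.07
tool_pos: [0.5856, -0.3397, 0.0284]
tcp_rot: [-3.141, -0.0, 1.521]
force: [-0.4, 0.5, 0.1]
finger_gap: -0.0
grasp_force: 0.0
```

```bash
python3 - <<'E'
from h import *
s=read_state(); print(s["tool_pos"],s["force"],s["finger_gap"])
need([.5862,-.3396,.0])
E
```

```text
[ 0.58560429 -0.33973635  0.02843461] [-0.39050605  0.49438792  0.11994613] -9.275453839031037e-05
shift mm [ 0.2  0.6 28.4]
```

Request:
apply_moves(steps="0 0 0.01 0 0 0;0 0 0.008 0 0 0;0 0 0.004 0 0 0;0 0 0.003 0 0 0;0 0 0.003 0 0 0;0 0 0.001 0 0 0;0 0 0 0 0 0;0 0 0 0 0 0")

```text
time_s: 43.73
tool_pos: [0.5839, -0.3399, 0.0024]
tcp_rot: [-3.139, -0.001, 1.52]
force: [-11.3, 3.7, 26.7]
finger_gap: 0.001
grasp_force: 13.7
```

Request:
apply_moves(steps="0 0 -0.01 0 0 0;0 0 -0.03 0 0 0;0 0 -0.04 0 0 0;-0.01 -0.03 -0.03 0 0 0;0 -0.035 0 0 0 0;0 -0.035 0 0 0 0;0 -0.03 0 0 0 0;0 0 0 0 0 0")

```text
time_s: 44.4
tool_pos: [0.4504, -0.3417, 0.1082]
tcp_rot: [-3.137, -0.002, 1.519]
force: [0.2, -0.5, -1.0]
finger_gap: 0.004
grasp_force: 0.0
```

Request:
apply_moves(steps="0 -0.035 0 0 0 0;0 -0.03 0 0 0 0;0 -0.01 0 0 0 0;0 0 0 0 0 0;0 0 0 0 0 0;0 0 0 0 0 0")

```text
time_s: 44.9
tool_pos: [0.3829, -0.3399, 0.109]
tcp_rot: [3.14, 0.001, 1.52]
force: [1.1, 0.3, 0.0]
finger_gap: -0.003
grasp_force: 0.0
```

```bash
python3 - <<'E'
from h import *
s=read_state(); print(s["tool_pos"],s["force"],s["dq"].round(3))
im=snap("scene","s11.png",k=1.5); W=world(im).reshape(-1,3)
T=world(get_image("top")).reshape(-1,3)
def r(n,W,zl,zh,x0,x1,y0,y1):
    m=(W[:,2]>zl)&(W[:,2]<zh)&(W[:,0]>x0)&(W[:,0]<x1)&(W[:,1]>y0)&(W[:,1]<y1)
    if m.sum()>9: print(n,m.sum(),np.round(cv2.minAreaRect(W[m,:2].astype(np.float32)*1000)[0],1),np.median(W[m],0).round(4))
r("bar",T,.165,.18,.63,.71,-.12,.06); r("b",T,.085,.11,.5,.65,.3,.45); r("a",T,.06,.08,.5,.65,.2,.32); r("case",T,.033,.055,.37,.52,.2,.43)
for k,x,y in (("L",.5862,-.3396),("M",.5117,-.3485),("S",.4372,-.3574)): r(k,T,.034,.055,x-.008,x+.008,y-.008,y+.008)
r("brick",W,.025,.09,.685,.73,-.13,.06)
E
```

```text
[ 0.38285181 -0.33987622  0.10903301] [1.1321982  0.2694875  0.00491113] [ 0.009  0.006 -0.005 -0.002  0.001 -0.003]
bar 255 [680.7 -31. ] [ 0.6793 -0.0286  0.1717]
b 509 [578.9 368.6] [0.5779 0.3675 0.0977]
a 624 [572.9 266.7] [0.5724 0.2652 0.0695]
case 1006 [451.9 314.6] [0.4523 0.3135 0.0406]
L 36 [ 586.3 -340.3] [ 0.5864 -0.34    0.0419]
M 39 [ 511.5 -349.2] [ 0.5115 -0.3481  0.0418]
S 36 [ 437.8 -357.4] [ 0.4377 -0.3569  0.0411]
brick 339 [704.2  -8.8] [ 0.7029 -0.0483  0.0575]
```

View pics/s11.png

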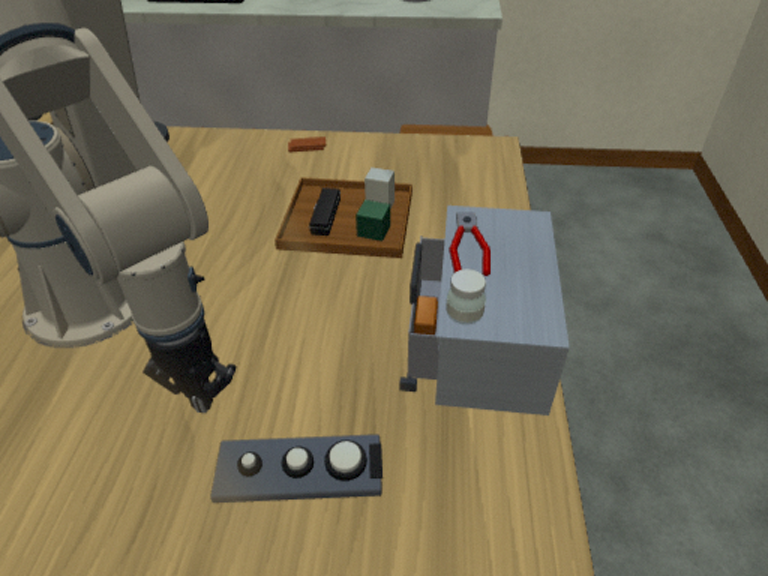

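The scene shows the marble and case in the tray at (325–390, 170–240), the brick in the closed bin at (427,314), all three keys up, and the arm touching nothing. I'm handing the job in.

```bash
python3 -c "
from station import *
print(close_job())"
```

```text
the job is handed in; nothing more can be done
None
```

The job is handed in, though no verdict came back: both marble pieces and the tweezer case are in the tray, the amber brick is in the bin pushed back home, the keys were pressed smallest to largest and are up again, and the nipper and jar were never touched.

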